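Load the plate pourer's carousel with a square pile of dishes

TASK

Load the plate pourer: first turn its carousel clockwise (seen from above) back to the loading stop by its upright post, then pile every square dish on the carousel's raised square pad, each flush with the pad's edges on all sides, and set the steel follower weight squarely on top. When the pile is complete, turn the carousel anticlockwise all the way to the feed stop with the pile still square, let go, and leave the tip box, the jar and the tube rack where they are.

Things in the scene. Friction and masses are not known exactly. Their poses are not given: they have to be found in the camera images.
- dish1: closed square culture dish, pale plastic, 60 x 60 x 16 mm, 40 g, lying flat with its lid on (it stays shut); all dishes are alike and 4 to 6 are present (None if absent). Origin: centre of the underside; x and y along its sides, z up.
- dish2: closed square culture dish, pale plastic, 60 x 60 x 16 mm, 40 g, lying flat with its lid on (it stays shut); all dishes are alike and 4 to 6 are present (None if absent). Origin: centre of the underside; x and y along its sides, z up.
- dish3: closed square culture dish, pale plastic, 60 x 60 x 16 mm, 40 g, lying flat with its lid on (it stays shut); all dishes are alike and 4 to 6 are present (None if absent). Origin: centre of the underside; x and y along its sides, z up.
- dish4: closed square culture dish, pale plastic, 60 x 60 x 16 mm, 40 g, lying flat with its lid on (it stays shut); all dishes are alike and 4 to 6 are present (None if absent). Origin: centre of the underside; x and y along its sides, z up.
- dish5: closed square culture dish, pale plastic, 60 x 60 x 16 mm, 40 g, lying flat with its lid on (it stays shut); all dishes are alike and 4 to 6 are present (None if absent). Origin: centre of the underside; x and y along its sides, z up.
- dish6: closed square culture dish, pale plastic, 60 x 60 x 16 mm, 40 g, lying flat with its lid on (it stays shut); all dishes are alike and 4 to 6 are present (None if absent). Origin: centre of the underside; x and y along its sides, z up.
- follower: follower weight: steel plate 60 x 60 x 8 mm with a grey square grip block 24 x 24 mm, 30 mm tall, centred on top (from 8 to 38 mm above the underside), about 200 g. Origin: centre of the underside; x and y along the sides of plate and block, z up.
- carousel (a joint): angle of the carousel (rad) about its upright axis, positive anticlockwise seen from above: 0 at the loading stop, 2.0 at the feed stop (hard stops at both ends). It starts somewhere between and stays where it is left (friction of about 0.15 N m).
- pad (a point): centre of the top of the carousel's pad, a grey raised square 60 x 60 mm and 4 mm thick, its centre 72 mm from the carousel's axis; its frame turns with the carousel, x and y along the pad's sides. The carousel is an aluminium disc 250 mm across whose top lies 44 mm above the bench; the pad's top is at 48 mm.
- post (a point): centre of the top of the carousel's upright turning post, black, round, 16 mm across, standing 55 mm out of the disc (its top 99 mm above the bench), 99 mm from the axis; it is fixed to the disc. Seen from above it stands 135 degrees clockwise of the pad about the axis.
- axis (a point): point on the carousel's upright axis, at the top of its low hub (36 mm across, 54 mm above the bench). The pourer's white tower, 100 x 85 mm and 210 mm tall, is fixed beside the disc, its centre about 190 mm from the axis, at the feed stop's side (anticlockwise of the loading side).
- tip_box: bystander: pipette tip box with blue top, 85 x 120 x 58 mm, loose; leave it. Origin: centre of the underside.
- jar: bystander: amber jar 60 mm across, 110 mm tall, loose; leave it. Origin: centre of the underside.
- tube_rack: bystander: red rack 80 x 180 mm with tubes, 98 mm tall, loose; leave it. Origin: centre of the underside.
Not all that is in view belongs to the job. There is more than one size of the follower; the one meant has the size given above.

How it is judged:
By the outcome, as a careful person would: the job done as asked, in the order asked, and still so for the second after the job is handed in, with the robot touching nothing.
Of dish1, dish2, dish3, dish4, dish5, dish6 only 4 to 6 are there at a start; the rules pass over those that are not, and their reading is None.
At some moment in a run one of follower may be knocked a few centimetres aside while the robot is not near it.
Once in a run the grip may slacken for a moment while it holds something.
It also fails if it takes over 210 s, if anything falls off the work surface, if the arm or the gripper's body presses on something with over 40 N, if the wrist force passes 120 N, or if a joint passes its speed limit or range.

ROBOT

A 6-joint arm with a two-finger parallel gripper is mounted at the origin on the work surface. World frame = base frame: x ahead of the robot, y to its left, z up, the work surface at z = 0. Lengths are in m, angles in degrees, forces in N, time in s.
With the tool pointing down it reaches from about 0.425 to 0.95 m from the base axis. Payload 14.7 kg.
Tool frame: the origin (TCP) lies midway between the tips of the shut fingers; the grasp point (between the pads) lies 19 mm behind it; z points along the fingers, y is the line along which they close (so a half turn about z gives the same grasp; the last joint's range is limited). The gripper opens to 85 mm and grips with 20 to 120 N. Pads are 22 mm wide; open, the fingers measure 114 mm over their backs; the gripper's body (76 mm by 85 mm) begins 54 mm behind the grasp point. The pads swing forward as they close: fully open they stand 13 mm farther back than shut.
Start: joints at [60.814, 27.513, 91.461, -0, 61.026, -2.67], TCP at [0.29, 0.582, 0.231] pointing down, gripper open.
Joint ranges: [-157.49, 157.49], [-46.99, 117.5], [13.45, 153.17], [-89.5, 269.5], [5.16, 153.95], [-167.48, 167.48]. Speed limits (degrees/s): [108.29, 108.29, 136.94, 172.46, 172.46, 172.46].

INTERFACE

Orientations are given as a 3x3 rotation matrix whose columns are the frame's x, y, z axes.
In Python, from cell import telemetry, eyes, job_done gives the robot as it stands.
- The arm moves only by the tool arm_command, never from a script. Its argument "moves" is a list of rows, each a list of 7 numbers: the shift along the tool's x, y, z in m, then the turn, a rotation vector about the tool's x, y, z in degrees, then the opening, from 0 (shut) to 1 (fully open). In form: [[tx, ty, tz, ax, ay, az, jaw], ...]. A call has 1 to 10 rows; each row shifts and turns the commanded pose from where the row before left it, along the tool's axes as they then stand; what a row does not reach is not made up. A row lasts 1/8 s, in which the tool goes at most 62.5 mm and 10.7 degrees, less where a joint would pass 70% of its speed; a pose out of reach is approached as far as the arm can. A call is refused whole if a number of a shift passes 0.0625 or a number of a turn 10.7, either way. A call with a gripper value outside its range is refused whole. The fingers move at their own pace and stop on an object; "force" is the grip in N (left out, the last holds). Time passes only in rows, so rows that do not move let the fingers close. It gives the time, the measured TCP pose, the force, the opening and the grip force at its end, in the units of the state.
- telemetry.sense(): the state, without advancing time (a new reading comes with each control period).
- eyes.read_camera(name): name is "scene" or "side" or "wrist"; returns (picture, depth): 480x640x3 uint8, red, green, blue; 480x640 float32, m along the optical axis (not along the pixel's ray), 0 where there is no reading.
- eyes.camera_params(name): a dict with "K" (3x3 intrinsics, pixels), "rvec" (rotation vector, rad) and "tvec" (3), from world to camera coordinates, as OpenCV has them; the wrist camera has in their place "hand_eye" (4x4, takes a point from camera to tool coordinates, whose origin is the TCP and whose axes are the flange's). Camera axes: x right, y down, z forward; pixel columns grow to the right and rows downward; lengths in m; the calibration is good to about 2 mm. A picture is of the moment at which its call begins: read the wrist's pose just before it. camera_params takes no time and is no camera call.
- job_done(): hands the job in; it is judged then, once.
The state is a dict: "t": time; "joint_pos": joint angles; "joint_velocities": joint speeds; "tau": joint torques, N m; "tcp_pos": TCP position; "orientation": TCP orientation; "force": force on the tool from outside, world axes, zero at the start; "torque": the same for the moment, N m; "finger_gap": opening from 0.0 (shut) to 1.0 (fully open); "grip_force": force on a finger pad.
Only numpy, scipy, OpenCV 4.12 (cv2) and the standard library are available. Lean on these libraries where they do the work, as an engineer would, in place of code of your own. Each camera call takes 0.05 s, during which the arm holds its last target. There are 200 camera calls.

## Working session

There is one attempt and no reset: what is moved stays moved. The work goes in short steps, Python scripts to look and compute and a tool call to move; the robot and the scene stay as the last step left them, time stands still between calls to the robot, and variables do not carry over. Pictures are saved under pics/ and viewed, at most 14 in all, crops included, and the job is handed in when it is done.

Besides the shell and the picture viewer there is one more tool, called after ">>>" by a JSON object that holds its "op" and its "data". arm_command: Moves the arm, as the interface text tells. Its arguments: {"type":"object","properties":{"moves":{"type":"array"},"force":{"type":"number"}},"required":["moves"]}

```bash
mkdir -p pics; ls; cat > h.py <<'E'
import numpy as np, cv2
from cell import telemetry, eyes
np.set_printoptions(precision=4,suppress=True)
def cam(name):
    s=telemetry.sense(); im,d=eyes.read_camera(name); p=eyes.camera_params(name)
    K=np.array(p["K"])
    if name=="wrist":
        T=np.eye(4);T[:3,:3]=s["orientation"];T[:3,3]=s["tcp_pos"];T=T@np.array(p["hand_eye"])
    else:
        T=np.eye(4);R=cv2.Rodrigues(np.array(p["rvec"],float))[0];T[:3,:3]=R.T;T[:3,3]=-R.T@np.array(p["tvec"],float).ravel()
    return im,d,K,T
def cloud(d,K,T):
    v,u=np.mgrid[:480,:640]
    P=np.stack([(u-K[0,2])/K[0,0]*d,(v-K[1,2])/K[1,1]*d,d],-1)
    return P@T[:3,:3].T+T[:3,3]
def save(n,im): cv2.imwrite("pics/"+n+".png",cv2.cvtColor(im,cv2.COLOR_RGB2BGR))
def topdown(im,d,K,T,x0=.2,x1=1.0,y0=-.6,y1=.7,s=500):
    P=cloud(d,K,T);m=d>0
    out=np.zeros((int((x1-x0)*s),int((y1-y0)*s),3),np.uint8)
    r=((x1-P[...,0])*s).astype(int);c=((y1-P[...,1])*s).astype(int)
    ok=m&(r>=0)&(r<out.shape[0])&(c>=0)&(c<out.shape[1])
    o=np.argsort(P[...,2][ok]);out[r[ok][o],c[ok][o]]=im[ok][o]
    return out
E
python3 - <<'E'
from h import *
s=telemetry.sense();print(s)
for n in("scene","side"):
    im,d,K,T=cam(n);save(n+"0",im);np.savez(n+"0.npz",im=im,d=d,K=K,T=T);print(n,K,T)
E
```

```text
pics
{'t': 0.0, 'joint_pos': array([60.8123, 27.5515, 91.4942,  0.0014, 61.023 , -2.67  ]), 'joint_velocities': array([-0.0821,  0.0538, -0.0338, -0.0459,  0.0315, -0.05  ]), 'tau': array([ -0.0084, -95.0656, -43.0178,  -0.0008,   0.0121,  -0.    ]), 'tcp_pos': array([0.29  , 0.5813, 0.2307]), 'orientation': array([[-0.8948,  0.4465, -0.0006],
       [ 0.4465,  0.8948, -0.001 ],
       [ 0.0001, -0.0012, -1.    ]]), 'force': array([-0.1412,  0.2506, -0.5815]), 'torque': array([-0.0251,  0.0117,  0.0014]), 'grip_force': 0.0, 'finger_gap': 0.9983138364038091}
scene [[438.5488   0.     316.0597]
 [  0.     438.5488 230.6045]
 [  0.       0.       1.    ]] [[-0.2949  0.7541 -0.5868  1.1611]
 [ 0.9554  0.2219 -0.1949  0.2221]
 [-0.0168 -0.6181 -0.7859  0.8926]
 [ 0.      0.      0.      1.    ]]
side [[483.2462   0.     323.2867]
 [  0.     483.2462 245.2345]
 [  0.       0.       1.    ]] [[-0.8397 -0.3709  0.3965  0.0284]
 [-0.5427  0.5497 -0.635   0.807 ]
 [ 0.0176 -0.7485 -0.6629  0.9481]
 [ 0.      0.      0.      1.    ]]
```

View pics/scene0.png

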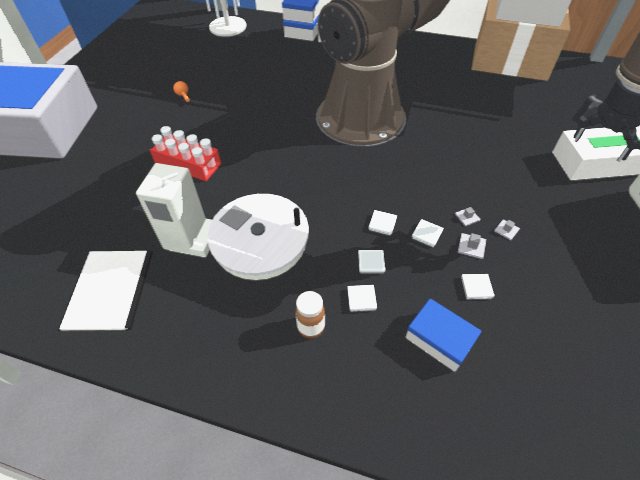

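View pics/side0.png

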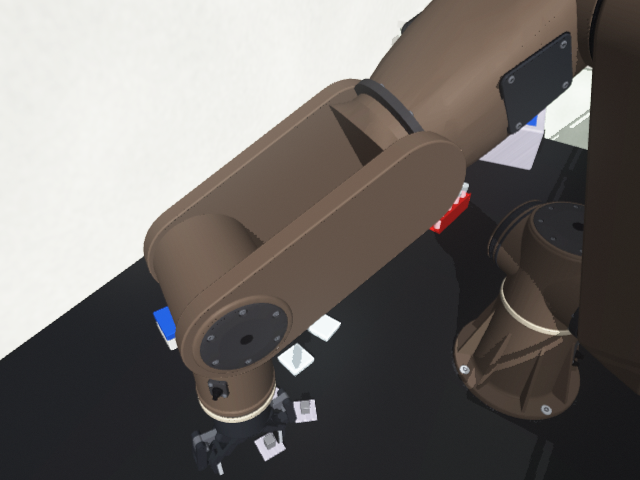

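The scene view shows five dishes at about (382,222), (428,232), (371,261), (362,298) and (478,286). There are three follower candidates at (468,216), (472,245) and (507,229). The carousel hub is at (258,229), the pad at (236,218), the post at (297,216), the tower at (175,215), the jar at (310,315) and the tip box at (443,335). In the side view the arm hides most of the scene.

```bash
python3 - <<'E'
from h import *
f=np.load("scene0.npz");im,d,K,T=[f[k] for k in("im","d","K","T")]
P=cloud(d,K,T)
z=P[...,2]
print("bench z",np.median(z[(d>0)&(im.max(-1)<50)&(abs(P[...,0]-.6)<.3)&(abs(P[...,1])<.4)]))
reg=(d>0)&(P[...,0]>.3)&(P[...,0]<1.05)&(abs(P[...,1])<.75)&(z>.007)&(z<.3)
n,l,st,c=cv2.connectedComponentsWithStats(reg.astype(np.uint8),connectivity=4)
for i in range(1,n):
    if st[i,4]<60: continue
    m=l==i; zz=z[m]; zt=np.percentile(zz,97)
    base=m&(z>.008)&(z<(.022 if zt<.06 else 1))
    for nm,mm in(("all",m),):
        r=cv2.minAreaRect(P[mm][:,:2].astype(np.float32)*1000)
        t=m&(z>zt-.004); rt=cv2.minAreaRect(P[t][:,:2].astype(np.float32)*1000)
        print(i,st[i],"px",c[i].round(),"ztop %.4f"%zt,"rect",np.round(r[0]),np.round(r[1]),round(r[2],1),"| top",np.round(rt[0]),np.round(rt[1]),round(rt[2],1))
for u,v in[(236,218),(297,210),(258,229),(160,190)]: print((u,v),P[v,u])
big=cv2.resize(im[195:265,440:530],None,fx=7,fy=7,interpolation=cv2.INTER_CUBIC);save("fol",big)
E
```

```text
bench z -0.00044075670126064725
1 [  137   126   172   153 13398] px [218. 213.] ztop 0.2099 rect [ 521. -291.] [586. 304.] 65.4 | top [ 610. -313.] [99. 86.] 3.6
2 [617 136  23  26 234] px [629. 148.] ztop 0.2988 rect [313. 625.] [28. 26.] 68.3 | top [312. 621.] [24. 23.] 89.5
8 [463 207  12  12  99] px [469. 212.] ztop 0.0315 rect [335. 365.] [32. 22.] 43.7 | top [340. 369.] [19. 19.] 43.7
9 [369 210  28  24 457] px [383. 222.] ztop 0.0185 rect [427. 161.] [60. 64.] 87.9 | top [427. 161.] [59. 63.] 88.9
20 [412 219  32  27 486] px [428. 232.] ztop 0.0187 rect [428. 276.] [60. 65.] 77.1 | top [428. 276.] [60. 60.] 77.1
26 [500 220  15  12 104] px [508. 225.] ztop 0.0309 rect [349. 466.] [29. 31.] 69.8 | top [356. 469.] [18. 19.] 69.1
49 [459 233  26  21 317] px [471. 243.] ztop 0.0389 rect [435. 387.] [57. 59.] 0.2 | top [434. 388.] [23. 26.] 83.7
63 [ 108  250   44   78 1018] px [132. 286.] ztop 0.0118 rect [ 786. -377.] [211.  76.] 16.9 | top [ 786. -375.] [210.  73.] 16.9
64 [359 250  27  22 548] px [372. 260.] ztop 0.0187 rect [554. 160.] [62. 60.] 16.7 | top [554. 160.] [59. 59
[... 793 characters left out ...]
[758.  71.] [56. 57.] 72.7 | top [755.  70.] [52. 51.] 82.7
207 [ 82 293  12  14  73] px [ 88. 299.] ztop 0.0105 rect [ 844. -443.] [42. 21.] 44.8 | top [ 844. -443.] [42. 21.] 44.8
226 [ 407  298   75   73 2938] px [443. 333.] ztop 0.0602 rect [706. 344.] [122.  90.] 67.9 | top [706. 344.] [121.  87.] 67.5
230 [ 93 299  25  18 177] px [104. 307.] ztop 0.0109 rect [ 849. -393.] [42. 55.] 21.7 | top [ 849. -393.] [42. 55.] 21.7
261 [ 91 312  25  17 167] px [103. 321.] ztop 0.0105 rect [ 882. -375.] [41. 49.] 42.7 | top [ 882. -375.] [41. 49.] 42.7
(236, 218) [ 0.5494 -0.1923  0.0488]
(297, 210) [ 0.5214 -0.0371  0.0988]
(258, 229) [ 0.5705 -0.1236  0.0542]
(160, 190) [ 0.6394 -0.3031  0.2092]
```

View pics/fol.png

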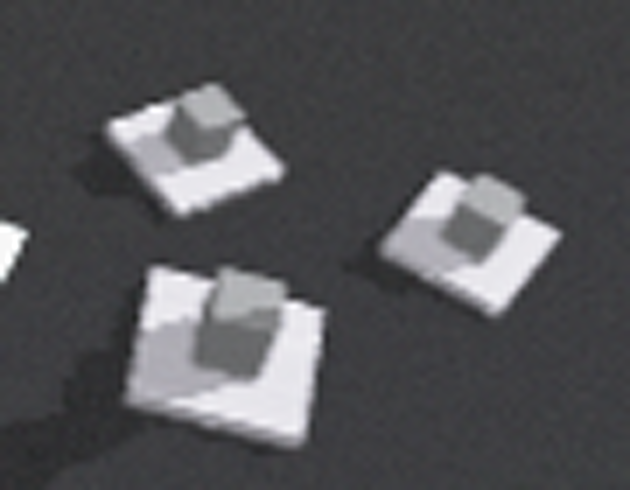

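The right follower is the front one at (472,245). Its plate is about 58 mm and its block about 25 mm, with the top at 39 mm. The ones at (468,216) and (507,229) are smaller, with tops at about 31 mm. Next I move to the carousel post.

```bash
cat >> h.py <<'E'
def plan(x,y,z,ydir=None,n=8,mod=180,s=None):
    "constant tool-frame row, repeated n times, that leads to TCP (x,y,z) with tool y axis at ydir deg"
    s=s or telemetry.sense();R=np.array(s["orientation"]);p=np.array(s["tcp_pos"])
    yd=np.degrees(np.arctan2(R[1,1],R[0,1]))
    dy=0 if ydir is None else (ydir-yd+mod/2)%mod-mod/2
    a=-np.radians(dy)/n
    rz=lambda k:np.array([[np.cos(k*a),-np.sin(k*a)],[np.sin(k*a),np.cos(k*a)]])
    M=sum(rz(k) for k in range(n)); u=np.radians(yd)
    D=np.array([x-p[0],y-p[1]]); ex=np.array([-np.sin(u),np.cos(u)]); ey=np.array([np.cos(u),np.sin(u)])
    r=np.linalg.solve(M,[D@ex,D@ey])
    j6=np.degrees(np.arctan2(y,x))-(yd+dy)
    print(f"t={s['t']:.1f} n={n} row [{r[0]:.5f},{r[1]:.5f},{(p[2]-z)/n:.5f},0,0,{np.degrees(a):.3f}] ydir now {yd:.2f} j6end {(j6+180)%360-180:.0f} pos {p} gap {s['finger_gap']:.3f}")
E
python3 - <<'E'
from h import *
f=np.load("scene0.npz");im,d,K,T=[f[k] for k in("im","d","K","T")]
P=cloud(d,K,T);z=P[...,2]
m=(abs(z-.099)<.003)&(np.hypot(P[...,0]-.52,P[...,1]+.037)<.03);print("post",P[m].mean(0),m.sum(),cv2.minEnclosingCircle(P[m][:,:2].astype(np.float32)))
m=(abs(z-.0545)<.003)&(np.hypot(P[...,0]-.57,P[...,1]+.124)<.03);print("hub",P[m].mean(0),cv2.minEnclosingCircle(P[m][:,:2].astype(np.float32)))
plan(.46,-.06,.22,29.5,12)
E
```

```text
post [ 0.5196 -0.0389  0.0984] 27 ((0.5191991329193115, -0.03913223743438721), 0.008286635391414165)
hub [ 0.5662 -0.1263  0.0538] ((0.5666333436965942, -0.12743538618087769), 0.018960246816277504)
t=0.1 n=12 row [-0.04702,-0.03061,0.00090,0,0,2.832] ydir now 63.48 j6end -37 pos [0.29   0.5813 0.2307] gap 1.003
```

>>> {"op": "arm_command", "data": {"moves": [[-0.047,-0.0306,0.001,0,0,2.83,1],[-0.047,-0.0306,0.001,0,0,2.83,1],[-0.047,-0.0306,0.001,0,0,2.83,1],[-0.047,-0.0306,0.001,0,0,2.83,1],[-0.047,-0.0306,0.001,0,0,2.83,0.3],[-0.047,-0.0306,0.001,0,0,2.83,0.3],[-0.047,-0.0306,0.001,0,0,2.83,0.3],[-0.047,-0.0306,0.001,0,0,2.83,0.3],[-0.047,-0.0306,0.001,0,0,2.83,0.3],[-0.047,-0.0306,0.001,0,0,2.83,0.3]]}}

```text
t: 1.35
tcp_pos: [0.4588, 0.0508, 0.2212]
orientation: [[-0.575, 0.818, 0.0], [0.818, 0.575, -0.0], [-0.0, 0.0, -1.0]]
force: [0.8, -0.5, -0.6]
finger_gap: 0.298
grip_force: 0.0
```

>>> {"op": "arm_command", "data": {"moves": [[-0.047,-0.0306,0.001,0,0,2.83,0.3],[-0.047,-0.0306,0.001,0,0,2.83,0.3],[0,0,0,0,0,0,0.3],[0,0,0,0,0,0,0.3]]}}

```text
t: 1.85
tcp_pos: [0.4599, -0.0595, 0.2191]
orientation: [[-0.492, 0.871, -0.0], [0.871, 0.492, 0.0], [0.001, -0.0, -1.0]]
force: [-0.1, -0.7, -0.1]
finger_gap: 0.296
grip_force: 0.0
```

```bash
python3 - <<'E'
from h import *
im,d,K,T=cam("wrist");save("w1",im);P=cloud(d,K,T);z=P[...,2];print(T)
m=(abs(z-.099)<.004)&(np.hypot(P[...,0]-.52,P[...,1]+.037)<.03);print("post",P[m].mean(0),m.sum(),cv2.minEnclosingCircle(P[m][:,:2].astype(np.float32)))
m=(abs(z-.0545)<.003)&(np.hypot(P[...,0]-.57,P[...,1]+.124)<.03);print("hub",P[m].mean(0) if m.any() else 0,m.sum())
plan(.5195,-.039,.06,28,8)
plan(.5195,-.039,.11,28,5)
E
```

```text
[[ 0.8711  0.4697  0.1438  0.4234]
 [ 0.4912 -0.8331 -0.2544  0.0041]
 [ 0.0003  0.2922 -0.9564  0.3609]
 [ 0.      0.      0.      1.    ]]
post [ 0.5186 -0.0406  0.0978] 394 ((0.5192816257476807, -0.04107492417097092), 0.007790315430611372)
hub [ 0.5741 -0.1159  0.0531] 73
t=1.9 n=8 row [-0.00141,0.00772,0.01990,0,0,0.193] ydir now 29.55 j6end -32 pos [ 0.46   -0.0589  0.2192] gap 0.302
t=1.9 n=5 row [-0.00227,0.01234,0.02183,0,0,0.309] ydir now 29.55 j6end -32 pos [ 0.46   -0.0589  0.2192] gap 0.302
```

View pics/w1.png

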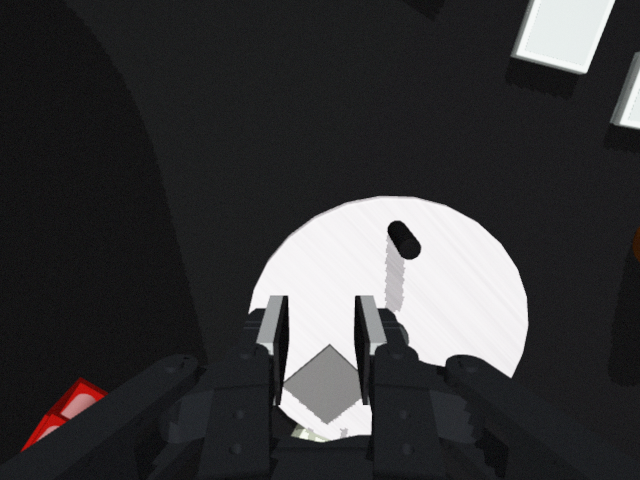

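The wrist view shows the post top at (398,228), the disc and pad (330,385) below it, and the fingers. I will cage the post between the fingers and turn the carousel clockwise.

>>> {"op": "arm_command", "data": {"moves": [[-0.0016,0.0075,0,0,0,0.2,0.5],[-0.0016,0.0075,0,0,0,0.2,0.5],[-0.0016,0.0075,0.02,0,0,0.2,0.5],[-0.0016,0.0075,0.02,0,0,0.2,0.5],[-0.0016,0.0075,0.02,0,0,0.2,0.5],[-0.0016,0.0075,0.02,0,0,0.2,0.5],[-0.0016,0.0075,0.025,0,0,0.2,0.5],[-0.0016,0.0075,0.025,0,0,0.2,0.5],[0,0,0.02,0,0,0,0.5],[0,0,0,0,0,0,0.28]]}}

```text
t: 3.15
tcp_pos: [0.5184, -0.0409, 0.0681]
orientation: [[-0.469, 0.883, -0.003], [0.883, 0.469, 0.0], [0.002, -0.002, -1.0]]
force: [0.5, 0.2, 0.1]
finger_gap: 0.303
grip_force: 0.0
```

>>> {"op": "arm_command", "data": {"moves": [[0,0,0,0,0,0,0.28],[-0.0005,0.0103,0,0,0,6,0.28],[-0.0005,0.0103,0,0,0,6,0.28],[-0.0005,0.0103,0,0,0,6,0.28],[-0.0005,0.0103,0,0,0,6,0.28],[0,0,0,0,0,0,0.28]]}}

```text
t: 3.9
tcp_pos: [0.5594, -0.0303, 0.0703]
orientation: [[-0.069, 0.998, 0.002], [0.998, 0.069, -0.0], [-0.0, 0.002, -1.0]]
force: [-0.7, 0.1, -0.4]
finger_gap: 0.28
grip_force: 0.0
```

>>> {"op": "arm_command", "data": {"moves": [[-0.0002,0.0052,0,0,0,3,0.28],[-0.0002,0.0052,0,0,0,3,0.28],[-0.0002,0.0052,0,0,0,3,0.28],[-0.0002,0.0052,0,0,0,3,0.28]]}}

```text
t: 4.4
tcp_pos: [0.5786, -0.0312, 0.0699]
orientation: [[0.139, 0.99, -0.0], [0.99, -0.139, 0.0], [0.0, -0.0, -1.0]]
force: [-0.8, 2.2, 0.5]
finger_gap: 0.281
grip_force: 1.0
```

>>> {"op": "arm_command", "data": {"moves": [[-0.0002,0.0052,0,0,0,3,0.28],[-0.0002,0.0052,0,0,0,3,0.28],[-0.0002,0.0052,0,0,0,3,0.28],[-0.0002,0.0052,0,0,0,3,0.28]]}}

```text
t: 4.9
tcp_pos: [0.5988, -0.0365, 0.0699]
orientation: [[0.342, 0.94, -0.0], [0.94, -0.342, 0.0], [0.0, -0.0, -1.0]]
force: [-0.6, 2.6, -0.8]
finger_gap: 0.28
grip_force: 1.0
```

>>> {"op": "arm_command", "data": {"moves": [[-0.0002,0.0052,0,0,0,3,0.28],[-0.0002,0.0052,0,0,0,3,0.28],[-0.0002,0.0052,0,0,0,3,0.28],[-0.0002,0.0052,0,0,0,3,0.28]]}}

```text
t: 5.4
tcp_pos: [0.6174, -0.0459, 0.0699]
orientation: [[0.53, 0.848, 0.0], [0.848, -0.53, 0.0], [0.0, -0.0, -1.0]]
force: [-1.0, 2.0, -0.1]
finger_gap: 0.279
grip_force: 1.0
```

>>> {"op": "arm_command", "data": {"moves": [[-0.0002,0.0052,0,0,0,3,0.28],[-0.0002,0.0052,0,0,0,3,0.28],[-0.0002,0.0052,0,0,0,3,0.28],[-0.0002,0.0052,0,0,0,3,0.28]]}}

```text
t: 5.9
tcp_pos: [0.6317, -0.0577, 0.0696]
orientation: [[0.695, 0.719, -0.004], [0.719, -0.695, 0.002], [-0.001, -0.004, -1.0]]
force: [-18.8, 30.4, 21.5]
finger_gap: 0.286
grip_force: 17.1
```

>>> {"op": "arm_command", "data": {"moves": [[0,-0.0045,0,0,0,0,0.28],[0,0,0,0,0,0,0.28]]}}

```text
t: 6.15
tcp_pos: [0.6305, -0.0558, 0.0698]
orientation: [[0.694, 0.72, 0.001], [0.72, -0.694, -0.0], [0.0, 0.0, -1.0]]
force: [-0.1, -0.5, -0.5]
finger_gap: 0.28
grip_force: 0.0
```

```bash
python3 - <<'E'
from h import *
s=telemetry.sense();print(s["force"],s["tcp_pos"],s["joint_pos"])
im,d,K,T=cam("scene");P=cloud(d,K,T);z=P[...,2];save("s2",im[150:330,130:330])
m=(abs(z-.0485)<.0025)&(im.max(-1)<150)&(np.hypot(P[...,0]-.5663,P[...,1]+.1268)<.12)&(im.min(-1)>60)
n,l,st,c=cv2.connectedComponentsWithStats(m.astype(np.uint8))
for i in range(1,n):
    if st[i,4]>80: print(st[i],P[l==i].mean(0),cv2.minAreaRect(P[l==i][:,:2].astype(np.float32)*1000))
E
```

```text
[-0.1164 -0.4903 -0.5443] [ 0.6305 -0.0558  0.0698] [ -7.8015  36.9825 101.1211  -0.0075  41.865   36.147 ]
```

View pics/s2.png

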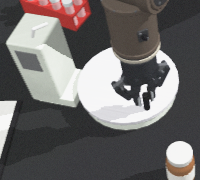

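The crop shows only the arm over the disc, with the pad hidden under it. The force spike shows that the carousel is against the loading stop. I'll raise the arm and look at the pad from the wrist.

```bash
python3 - <<'E'
from h import *
s=telemetry.sense()
s["tcp_pos"]=s["tcp_pos"]+np.array([0,0,.09])
plan(.450,-.130,.22,-90,7,s=s)
E
```

```text
t=6.2 n=7 row [-0.02858,-0.00201,-0.00860,0,0,6.576] ydir now -43.97 j6end 74 pos [ 0.6307 -0.056   0.1598] gap 0.281
```

>>> {"op": "arm_command", "data": {"moves": [[0,0,-0.045,0,0,0,0.5],[0,0,-0.045,0,0,0,1],[-0.0286,-0.002,-0.0086,0,0,6.58,1],[-0.0286,-0.002,-0.0086,0,0,6.58,1],[-0.0286,-0.002,-0.0086,0,0,6.58,1],[-0.0286,-0.002,-0.0086,0,0,6.58,1],[-0.0286,-0.002,-0.0086,0,0,6.58,1],[-0.0286,-0.002,-0.0086,0,0,6.58,1],[-0.0286,-0.002,-0.0086,0,0,6.58,1],[0,0,0,0,0,0,1]]}}

```text
t: 7.45
tcp_pos: [0.4484, -0.13, 0.2203]
orientation: [[1.0, -0.003, 0.001], [-0.003, -1.0, -0.0], [0.001, 0.0, -1.0]]
force: [-0.1, -0.0, -1.3]
finger_gap: 1.001
grip_force: 0.0
```

>>> {"op": "arm_command", "data": {"moves": [[0,0,0,0,0,0,1],[0,0,0,0,0,0,1]]}}

```text
t: 7.7
tcp_pos: [0.4504, -0.1298, 0.2193]
orientation: [[1.0, -0.001, 0.0], [-0.001, -1.0, -0.0], [0.0, 0.0, -1.0]]
force: [-0.6, 0.3, 0.8]
finger_gap: 1.001
grip_force: 0.0
```

```bash
python3 - <<'E'
from h import *
s=telemetry.sense();print(s["tcp_pos"],s["orientation"])
im,d,K,T=cam("wrist");P=cloud(d,K,T);save("w2",im);np.savez("w2.npz",im=im,d=d,K=K,T=T)
E
```

```text
[ 0.4504 -0.1298  0.2193] [[ 1.     -0.0009  0.0002]
 [-0.0009 -1.     -0.0001]
 [ 0.0002  0.0001 -1.    ]]
```

View pics/w2.png

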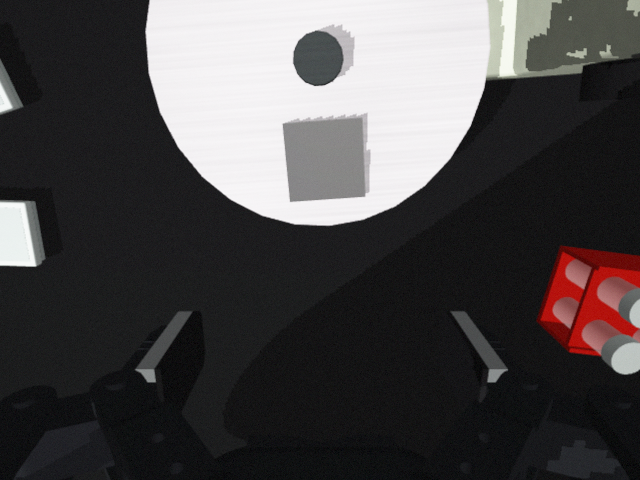

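The wrist view shows the pad as a grey square at about (327,160), slightly rotated, with the hub at (318,58). The red rack is at the right.

```bash
cat >> h.py <<'E'
def rayz(uv,K,T,z):
    uv=np.atleast_2d(np.asarray(uv,float));r=np.c_[(uv[:,0]-K[0,2])/K[0,0],(uv[:,1]-K[1,2])/K[1,1],np.ones(len(uv))]@T[:3,:3].T
    return T[:3,3]+r*((z-T[2,3])/r[:,2])[:,None]
def square(mask,K,T,z):
    "mask of a top face -> centre, size, yaw mod 90 of its outline on plane z"
    cs,_=cv2.findContours(mask.astype(np.uint8),cv2.RETR_EXTERNAL,cv2.CHAIN_APPROX_NONE)
    c=max(cs,key=cv2.contourArea)[:,0]
    m2=np.zeros(mask.shape,np.uint8);cv2.drawContours(m2,[c[:,None]],-1,1,-1)
    v,u=np.nonzero(m2);X=rayz(np.c_[u,v],K,T,z)[:,:2]
    # area-weighted moments in the world plane + minAreaRect of hull
    r=cv2.minAreaRect((rayz(c,K,T,z)[:,:2]*1000).astype(np.float32))
    return np.array(r[0])/1000,r[1],(r[2]+45)%90-45,X.mean(0)
E
python3 - <<'E'
from h import *
f=np.load("w2.npz");im,d,K,T=[f[k] for k in("im","d","K","T")]
P=cloud(d,K,T)
g=im.mean(-1)
m=(g>100)&(g<165);m[:100]=0;m[215:]=0;m[:,:260]=0;m[:,390:]=0
m=cv2.morphologyEx(m.astype(np.uint8),cv2.MORPH_OPEN,np.ones((5,5)))
zp=np.median(P[...,2][m>0]);print(zp,g[160,320],g[160,367],g[118,340])
print("pad",square(m,K,T,.048))
h=((g<75)&(np.hypot(*(np.mgrid[:480,:640]-np.array([58,318])[:,None,None]))<40)).astype(np.uint8)
v,u=np.nonzero(h);print("hub",rayz([[u.mean(),v.mean()]],K,T,.054),np.sqrt(len(u)/np.pi))
E
```

```text
0.046995303524746096 134.66666666666666 184.33333333333334 178.33333333333334
pad (array([ 0.4942, -0.1339]), (59.56783676147461, 59.54261779785156), 3.9297168254852295, array([ 0.495 , -0.1339]))
hub [[ 0.5629 -0.1304  0.054 ]] 10.295493776366547
```

```bash
python3 - <<'E'
from h import *
plan(.430,.161,.22,-91.5,7)
E
```

```text
t=7.8 n=7 row [-0.00339,-0.04149,-0.00010,0,0,0.205] ydir now -90.07 j6end 112 pos [ 0.4503 -0.1297  0.2193] gap 0.998
```

>>> {"op": "arm_command", "data": {"moves": [[-0.0033,-0.0415,0,0,0,0.2,1],[-0.0033,-0.0415,0,0,0,0.2,1],[-0.0033,-0.0415,0,0,0,0.2,1],[-0.0033,-0.0415,0,0,0,0.2,1],[-0.0033,-0.0415,0,0,0,0.2,1],[-0.0033,-0.0415,0,0,0,0.2,1],[-0.0033,-0.0415,0,0,0,0.2,1],[0,0,0,0,0,0,1],[0,0,0,0,0,0,1]]}}

```text
t: 8.88
tcp_pos: [0.4303, 0.161, 0.2192]
orientation: [[1.0, -0.025, -0.001], [-0.025, -1.0, -0.0], [-0.001, 0.0, -1.0]]
force: [-0.6, -1.0, -0.2]
finger_gap: 1.001
grip_force: 0.0
```

```bash
cat >> h.py <<'E'
def dish(zt=.0165,near=None,name=None,zmin=.010,zmax=.03,r=.035):
    "square top of a white dish seen by the wrist camera, near world xy"
    s=telemetry.sense();im,d,K,T=cam("wrist")
    if name: save(name,im)
    P=cloud(d,K,T);near=s["tcp_pos"][:2] if near is None else np.array(near)
    m=(d>0)&(P[...,2]>zmin)&(P[...,2]<zmax)&(np.hypot(P[...,0]-near[0],P[...,1]-near[1])<r+.03)&(im.min(-1)>120)
    n,l,st,c=cv2.connectedComponentsWithStats(m.astype(np.uint8))
    i=min([i for i in range(1,n) if st[i,4]>800],key=lambda i:np.linalg.norm(P[l==i][:,:2].mean(0)-near))
    m=l==i
    print("depth z",np.median(P[...,2][m]),"npx",m.sum());q=square(m,K,T,zt);print("dish",q)
    R=np.array(s["orientation"]);dv=R.T@np.r_[q[0]-s["tcp_pos"][:2],0];print("in tool xy",dv[:2],"tcp",s["tcp_pos"])
    return q
E
python3 - <<'E'
from h import *
q=dish(name="w3")
plan(q[0][0],q[0][1],-.003,q[2]-90,5)
E
```

```text
depth z 0.015136933410306475 npx 4467
dish (array([0.4273, 0.159 ]), (59.144561767578125, 58.961971282958984), -1.5211410522460938, array([0.4277, 0.1592]))
in tool xy [-0.0029  0.002 ] tcp [0.4303 0.161  0.2192]
t=8.9 n=5 row [-0.00060,0.00033,0.04445,0,0,0.001] ydir now -91.52 j6end 112 pos [0.4303 0.1606 0.2193] gap 1.000
```

View pics/w3.png

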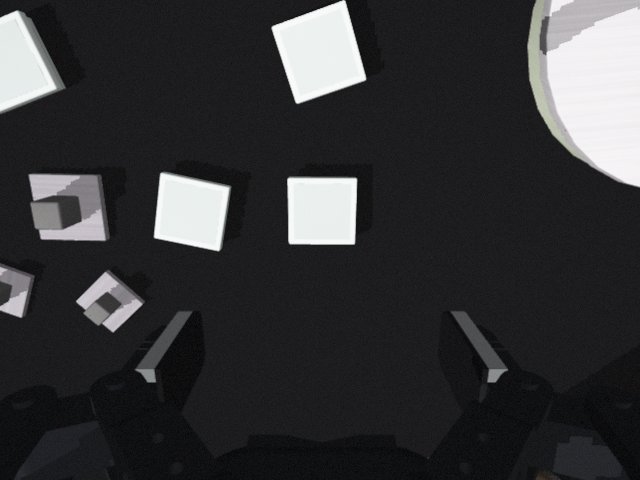

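The wrist view shows dish A at (322,211), dish B at (192,211) and dish C at (319,52). The right follower is at (68,207). I'll descend and grip dish A.

>>> {"op": "arm_command", "data": {"force": 35, "moves": [[-0.0006,0.0003,0.05,0,0,0,1],[-0.0006,0.0003,0.05,0,0,0,1],[-0.0006,0.0003,0.05,0,0,0,1],[-0.0006,0.0003,0.04,0,0,0,1],[-0.0004,0.0003,0.025,0,0,0,1],[0,0,0.007,0,0,0,1],[0,0,0,0,0,0,0.5],[0,0,0,0,0,0,0.5],[0,0,0,0,0,0,0.5]]}}

```text
t: 10.05
tcp_pos: [0.4282, 0.1597, -0.0015]
orientation: [[1.0, -0.027, 0.002], [-0.027, -1.0, 0.001], [0.002, -0.001, -1.0]]
force: [0.4, -0.3, 0.6]
finger_gap: 0.692
grip_force: 37.7
```

```bash
python3 - <<'E'
from h import *
s=telemetry.sense();print(s["tcp_pos"],s["force"],s["finger_gap"],s["grip_force"],s["t"])
s["tcp_pos"]=s["tcp_pos"]+np.array([0,0,.16])
plan(.4946,-.1339,.17,-86,8,s=s)
E
```

```text
[ 0.4282  0.1597 -0.0015] [ 0.3616 -0.3495  0.6276] 0.6917638701351236 37.72511601448059 10.05
t=10.1 n=8 row [0.00774,0.03684,-0.00143,0,0,-0.693] ydir now -91.54 j6end 71 pos [0.4282 0.1597 0.1585] gap 0.692
```

>>> {"op": "arm_command", "data": {"moves": [[0,0,-0.04,0,0,0,0.5],[0,0,-0.06,0,0,0,0.5],[0.0078,0.0368,-0.0315,0,0,-0.7,0.5],[0.0078,0.0368,-0.0315,0,0,-0.7,0.5],[0.0078,0.0368,0,0,0,-0.7,0.5],[0.0078,0.0368,0,0,0,-0.7,0.5],[0.0078,0.0368,0,0,0,-0.7,0.5],[0.0078,0.0368,0,0,0,-0.7,0.5],[0.0078,0.0368,0.02,0,0,-0.7,0.5],[0.0078,0.0368,0.02,0,0,-0.7,0.5]]}}

```text
t: 11.3
tcp_pos: [0.4951, -0.135, 0.121]
orientation: [[0.997, 0.071, 0.002], [0.071, -0.997, -0.001], [0.002, 0.001, -1.0]]
force: [0.6, 0.7, 0.1]
finger_gap: 0.697
grip_force: 31.6
```

>>> {"op": "arm_command", "data": {"moves": [[0,0,0.02,0,0,0,0.5],[0,0,0,0,0,0,0.5]]}}

```text
t: 11.55
tcp_pos: [0.4936, -0.1337, 0.1]
orientation: [[0.998, 0.07, -0.002], [0.07, -0.998, 0.001], [-0.002, -0.001, -1.0]]
force: [-0.7, -0.4, 0.8]
finger_gap: 0.688
grip_force: 44.8
```

```bash
python3 - <<'E'
from h import *
im,d,K,T=cam("wrist");save("w4",im)
im,d,K,T=cam("scene");save("s4",im[180:340,130:500])
plan(.495,-.1339,.047,-86,3)
E
```

```text
t=11.7 n=3 row [0.00014,0.00018,0.01809,0,0,0.027] ydir now -85.92 j6end 71 pos [ 0.4945 -0.1334  0.1013] gap 0.692
```

View pics/w4.png

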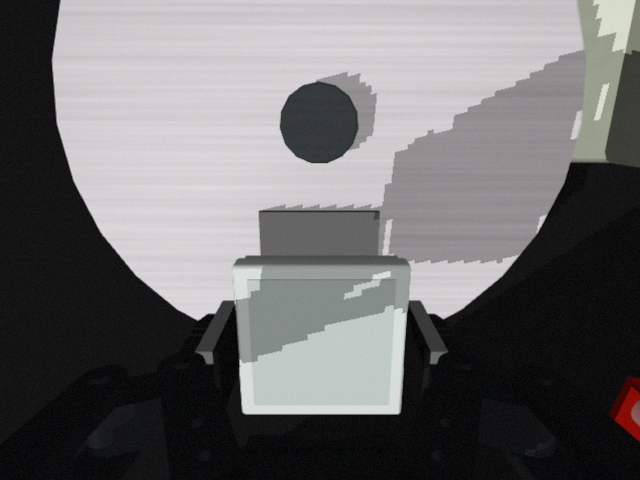

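The wrist view shows the held dish at (322,335) square with the pad's far edge at row 210 and columns 259–380. It is centred within about 1 mm. I'll lower it.

>>> {"op": "arm_command", "data": {"moves": [[0,-0.0002,0.025,0,0,0,0.5],[0,0,0.02,0,0,0,0.5],[0,0,0.006,0,0,0,0.5],[0,0,0.0035,0,0,0,0.5],[0,0,0,0,0,0,0.5]]}}

```text
t: 12.28
tcp_pos: [0.495, -0.1334, 0.0468]
orientation: [[0.997, 0.071, 0.001], [0.071, -0.997, -0.0], [0.001, 0.0, -1.0]]
force: [-0.3, -0.5, 0.1]
finger_gap: 0.689
grip_force: 44.9
```

>>> {"op": "arm_command", "data": {"moves": [[0,0,0.001,0,0,0,0.5],[0,0,0,0,0,0,0.5],[0,0,0,0,0,0,0.85],[0,0,0,0,0,0,0.95],[0,0,-0.02,0,0,0,1],[0,0,-0.045,0,0,0,1],[0,0,-0.055,0,0,0,1],[0,0,-0.055,0,0,0,1],[0,0,0,0,0,0,1],[0,0,0,0,0,0,1]]}}

```text
t: 13.52
tcp_pos: [0.4943, -0.1333, 0.2199]
orientation: [[0.997, 0.071, 0.0], [0.071, -0.997, -0.0], [0.0, 0.0, -1.0]]
force: [-0.3, -0.0, -0.8]
finger_gap: 1.003
grip_force: 0.0
```

```bash
cat >> h.py <<'E'
def stack(n,name=None):
    "pose of the top dish of n on the pad, relative to tool"
    return dish(.048+.016*n,zmin=.048+.016*n-.008,zmax=.048+.016*n+.008,name=name)
E
python3 - <<'E'
from h import *
q=stack(1,"w5")
im,d,K,T=cam("wrist");g=im.mean(-1)
im,d,K,T=cam("scene");save("s5",cv2.resize(im[180:300,190:330],None,fx=4,fy=4,interpolation=cv2.INTER_CUBIC))
plan(.428,.276,.22,-102.9,9)
E
```

```text
depth z 0.06315941115587032 npx 5848
dish (array([ 0.4947, -0.135 ]), (59.46909713745117, 59.4826545715332), 3.996605157852173, array([ 0.4949, -0.135 ]))
in tool xy [0.0004 0.0017] tcp [ 0.4943 -0.1333  0.2199]
t=13.7 n=9 row [-0.01009,-0.04510,-0.00013,0,0,1.885] ydir now -85.93 j6end 136 pos [ 0.4938 -0.1332  0.2188] gap 1.002
```

View pics/w5.png

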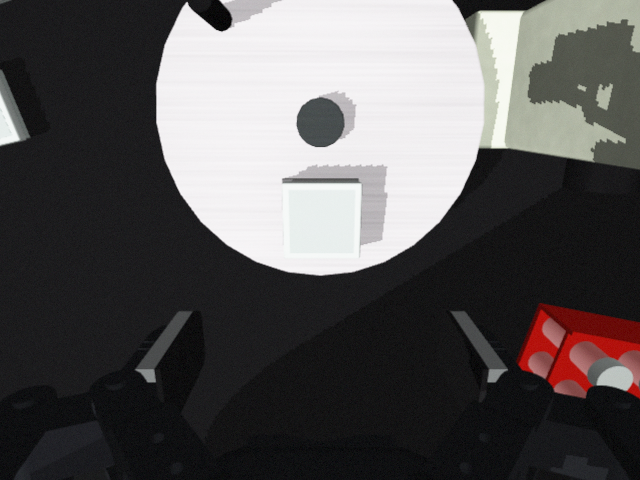

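The placed dish sits at (322,220), and the pad sliver is centred at about column 320. The wrist camera has a bias of about +1.8 mm in tool y, so the dish is about 1.2 mm off. I'll re-grip it once to correct that.

>>> {"op": "arm_command", "data": {"force": 20, "moves": [[0,-0.0012,0.055,0,0,0,1],[0,0,0.055,0,0,0,1],[0,0,0.04,0,0,0,1],[0,0,0.019,0,0,0,1],[0,0,0,0,0,0,0.85],[0,0,0,0,0,0,0.65],[0,0,0,0,0,0,0.65],[0,0,0,0,0,0,0.65],[0,0,0,0,0,0,0.85],[0,0,0,0,0,0,1]]}}

```text
t: 14.92
tcp_pos: [0.4946, -0.1323, 0.0512]
orientation: [[0.997, 0.071, 0.0], [0.071, -0.997, -0.0], [0.0, 0.0, -1.0]]
force: [-0.2, 0.4, -0.4]
finger_gap: 0.999
grip_force: 0.0
```

>>> {"op": "arm_command", "data": {"moves": [[0,0,-0.015,0,0,0,1],[0,0,-0.04,0,0,0,1],[0,0,-0.055,0,0,0,1],[0,0,-0.055,0,0,0,1],[0,0,0,0,0,0,1],[0,0,0,0,0,0,1]]}}

```text
t: 15.68
tcp_pos: [0.4943, -0.1322, 0.2167]
orientation: [[0.997, 0.071, 0.001], [0.071, -0.997, -0.0], [0.001, 0.0, -1.0]]
force: [0.4, -0.2, -0.7]
finger_gap: 0.997
grip_force: 0.0
```

```bash
python3 - <<'E'
from h import *
q=stack(1)
plan(.428,.276,.22,-102.9,9)
E
```

```text
depth z 0.06317765861355348 npx 5976
dish (array([ 0.4952, -0.1339]), (59.638004302978516, 59.46888732910156), 4.089635372161865, array([ 0.4953, -0.1339]))
in tool xy [0.0008 0.0018] tcp [ 0.4943 -0.1322  0.2167]
t=15.7 n=9 row [-0.01009,-0.04497,-0.00046,0,0,1.885] ydir now -85.94 j6end 136 pos [ 0.4938 -0.1321  0.2159] gap 1.001
```

>>> {"op": "arm_command", "data": {"moves": [[-0.0101,-0.045,-0.0005,0,0,1.88,1],[-0.0101,-0.045,-0.0005,0,0,1.88,1],[-0.0101,-0.045,-0.0005,0,0,1.88,1],[-0.0101,-0.045,-0.0005,0,0,1.88,1],[-0.0101,-0.045,-0.0005,0,0,1.88,1],[-0.0101,-0.045,-0.0005,0,0,1.88,1],[-0.0101,-0.045,-0.0005,0,0,1.88,1],[-0.0101,-0.045,-0.0005,0,0,1.88,1],[-0.0101,-0.045,-0.0005,0,0,1.88,1]]}}

```text
t: 16.85
tcp_pos: [0.4273, 0.2772, 0.2193]
orientation: [[0.975, -0.223, -0.002], [-0.223, -0.975, -0.001], [-0.002, 0.002, -1.0]]
force: [0.3, 0.3, -0.4]
finger_gap: 0.998
grip_force: 0.0
```

>>> {"op": "arm_command", "data": {"moves": [[0,0,0,0,0,0,1],[0,0,0,0,0,0,1]]}}

```text
t: 17.1
tcp_pos: [0.4275, 0.2755, 0.2194]
orientation: [[0.975, -0.221, -0.002], [-0.221, -0.975, -0.001], [-0.002, 0.002, -1.0]]
force: [-0.1, -0.7, -0.3]
finger_gap: 1.002
grip_force: 0.0
```

```bash
cat >> h.py <<'E'
B=np.array([.0005,.0018])
def grab(near=None,zg=-.002):
    q=dish(near=near);s=telemetry.sense();yd=q[2]-90
    cur=np.degrees(np.arctan2(s["orientation"][1,1],s["orientation"][0,1]))
    yd+=90*round((cur-yd)/90);u=np.radians(yd)
    xy=q[0]-B[0]*np.array([-np.sin(u),np.cos(u)])-B[1]*np.array([np.cos(u),np.sin(u)])
    plan(xy[0],xy[1],zg,yd,4,mod=360)
E
python3 - <<'E'
from h import *
grab()
E
```

```text
depth z 0.015111837056738076 npx 4527
dish (array([0.4289, 0.2745]), (59.266395568847656, 59.42621994018555), -13.94097900390625, array([0.4297, 0.2743]))
in tool xy [0.0016 0.0006] tcp [0.4275 0.2755 0.2194]
t=17.1 n=4 row [0.00019,-0.00038,0.05542,0,0,0.273] ydir now -102.85 j6end 137 pos [0.4278 0.2751 0.2197] gap 1.001
```

>>> {"op": "arm_command", "data": {"force": 35, "moves": [[0.0003,-0.0004,0.05,0,0,0.3,1],[0.0003,-0.0004,0.05,0,0,0.3,1],[0.0003,-0.0004,0.05,0,0,0.3,1],[0.0003,-0.0004,0.045,0,0,0.2,1],[0,0,0.02,0,0,0,1],[0,0,0.0065,0,0,0,1],[0,0,0,0,0,0,0.5],[0,0,0,0,0,0,0.5],[0,0,0,0,0,0,0.5]]}}

```text
t: 18.27
tcp_pos: [0.4305, 0.2776, 0.0]
orientation: [[0.97, -0.241, 0.002], [-0.241, -0.97, 0.001], [0.001, -0.001, -1.0]]
force: [1.1, -2.5, 5.5]
finger_gap: 0.689
grip_force: 38.3
```

```bash
cat >> h.py <<'E'
def carry(n,z=.17,lift=.1):
    s=telemetry.sense();print(s["tcp_pos"],s["force"],s["finger_gap"],s["grip_force"],s["t"])
    s["tcp_pos"]=s["tcp_pos"]+np.array([0,0,lift])
    plan(.4942,-.1322,z,-86,n,s=s,mod=360)
E
python3 -c "
from h import *
carry(10)"
```

```text
[0.4305 0.2776 0.    ] [ 1.0747 -2.4925  5.4727] 0.6889443249569946 38.32143008708954 18.275
t=18.3 n=10 row [0.01057,0.04027,-0.00700,0,0,-1.796] ydir now -103.96 j6end 71 pos [0.4305 0.2776 0.1   ] gap 0.689
```

>>> {"op": "arm_command", "data": {"moves": [[0,0,-0.04,0,0,0,0.5],[0,0,-0.06,0,0,0,0.5],[0.0106,0.0403,-0.02,0,0,-1.8,0.5],[0.0106,0.0403,-0.02,0,0,-1.8,0.5],[0.0106,0.0403,-0.02,0,0,-1.8,0.5],[0.0106,0.0403,-0.01,0,0,-1.8,0.5],[0.0106,0.0403,0,0,0,-1.8,0.5],[0.0106,0.0403,0,0,0,-1.8,0.5],[0.0106,0.0403,0,0,0,-1.8,0.5],[0.0106,0.0403,0,0,0,-1.8,0.5]]}}

```text
t: 19.52
tcp_pos: [0.4711, -0.054, 0.1698]
orientation: [[1.0, 0.009, 0.001], [0.009, -1.0, -0.0], [0.001, 0.0, -1.0]]
force: [0.1, 0.4, -0.7]
finger_gap: 0.692
grip_force: 38.4
```

>>> {"op": "arm_command", "data": {"moves": [[0.0106,0.0403,0.02,0,0,-1.8,0.5],[0.0106,0.0403,0.02,0,0,-1.8,0.5],[0,0,0,0,0,0,0.5],[0,0,0,0,0,0,0.5]]}}

```text
t: 20.02
tcp_pos: [0.4937, -0.1325, 0.1294]
orientation: [[0.998, 0.07, 0.0], [0.07, -0.998, 0.0], [0.0, -0.0, -1.0]]
force: [0.3, 0.5, 1.3]
finger_gap: 0.695
grip_force: 38.4
```

```bash
python3 - <<'E'
from h import *
im,d,K,T=cam("wrist");save("w6",im)
plan(.4943,-.1322,.064,-86,3)
E
```

```text
t=20.1 n=3 row [0.00018,0.00001,0.02185,0,0,0.014] ydir now -85.96 j6end 71 pos [ 0.4938 -0.1322  0.1296] gap 0.691
```

View pics/w6.png

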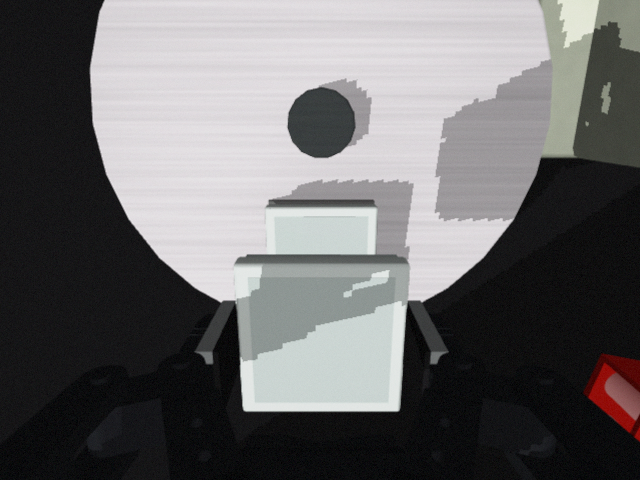

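The held dish at (321,335) is square with the placed one, whose far edge is at row 205. I'll lower and release it.

>>> {"op": "arm_command", "data": {"moves": [[0.0003,0,0.03,0,0,0,0.5],[0,0,0.025,0,0,0,0.5],[0,0,0.008,0,0,0,0.5],[0,0,0.003,0,0,0,0.5],[0,0,0,0,0,0,0.5],[0,0,0,0,0,0,0.8],[0,0,0,0,0,0,0.95],[0,0,-0.02,0,0,0,1],[0,0,-0.045,0,0,0,1],[0,0,-0.045,0,0,0,1]]}}

```text
t: 21.32
tcp_pos: [0.494, -0.1326, 0.1743]
orientation: [[0.998, 0.07, -0.001], [0.07, -0.998, 0.0], [-0.001, -0.0, -1.0]]
force: [1.3, -0.1, -0.3]
finger_gap: 0.999
grip_force: 0.0
```

>>> {"op": "arm_command", "data": {"moves": [[0,0,-0.045,0,0,0,1],[0,0,0,0,0,0,1],[0,0,0,0,0,0,1]]}}

```text
t: 21.7
tcp_pos: [0.494, -0.1326, 0.2178]
orientation: [[0.998, 0.071, -0.0], [0.071, -0.998, 0.0], [-0.0, -0.0, -1.0]]
force: [-0.5, -0.5, -0.8]
finger_gap: 0.997
grip_force: 0.0
```

```bash
python3 - <<'E'
from h import *
q=stack(2)
plan(.554,.160,.22,-73,7)
E
```

```text
depth z 0.07913819485067958 npx 6672
dish (array([ 0.4944, -0.134 ]), (59.32678985595703, 59.45755386352539), 3.9829347133636475, array([ 0.4952, -0.1339]))
in tool xy [0.0003 0.0015] tcp [ 0.494  -0.1326  0.2178]
t=21.8 n=7 row [0.01550,-0.03984,-0.00039,0,0,-1.851] ydir now -85.96 j6end 89 pos [ 0.4936 -0.1325  0.2172] gap 0.999
```

>>> {"op": "arm_command", "data": {"moves": [[0.0155,-0.0398,-0.0004,0,0,-1.85,1],[0.0155,-0.0398,-0.0004,0,0,-1.85,1],[0.0155,-0.0398,-0.0004,0,0,-1.85,1],[0.0155,-0.0398,-0.0004,0,0,-1.85,1],[0.0155,-0.0398,-0.0004,0,0,-1.85,1],[0.0155,-0.0398,-0.0004,0,0,-1.85,1],[0.0155,-0.0398,-0.0004,0,0,-1.85,1],[0,0,0,0,0,0,1],[0,0,0,0,0,0,1]]}}

```text
t: 22.88
tcp_pos: [0.5539, 0.1592, 0.2195]
orientation: [[0.956, 0.293, -0.002], [0.293, -0.956, -0.001], [-0.002, 0.0, -1.0]]
force: [-0.4, 0.4, 0.8]
finger_gap: 1.001
grip_force: 0.0
```

```bash
python3 - <<'E'
from h import *
grab()
E
```

```text
depth z 0.015134240534037141 npx 4502
dish (array([0.5549, 0.1581]), (58.72419357299805, 59.226776123046875), 16.77174186706543, array([0.5554, 0.1584]))
in tool xy [0.0006 0.0014] tcp [0.5539 0.1592 0.2195]
t=22.9 n=4 row [0.00003,-0.00021,0.05546,0,0,0.051] ydir now -73.03 j6end 89 pos [0.5541 0.1588 0.2198] gap 1.001
```

>>> {"op": "arm_command", "data": {"moves": [[0.0002,-0.0002,0.05,0,0,0.1,1],[0.0001,-0.0002,0.05,0,0,0.1,1],[0,-0.0002,0.05,0,0,0,1],[0,-0.0001,0.045,0,0,0,1],[0,0,0.02,0,0,0,1],[0,0,0.0055,0,0,0,1],[0,0,0,0,0,0,0.5],[0,0,0,0,0,0,0.5],[0,0,0,0,0,0,0.5],[0,0,0,0,0,0,0.5]]}}

```text
t: 24.18
tcp_pos: [0.5555, 0.1603, 0.0014]
orientation: [[0.957, 0.289, 0.002], [0.289, -0.957, 0.0], [0.002, 0.0, -1.0]]
force: [-0.2, -1.9, 8.4]
finger_gap: 0.689
grip_force: 38.6
```

```bash
python3 -c "
from h import *
carry(8,z=.18)"
```

```text
[0.5555 0.1603 0.0014] [-0.2198 -1.8563  8.4439] 0.6891915896733605 38.62048923969269 24.175
t=24.2 n=8 row [-0.01465,0.03445,-0.00982,0,0,1.599] ydir now -73.20 j6end 71 pos [0.5555 0.1603 0.1014] gap 0.689
```

>>> {"op": "arm_command", "data": {"moves": [[0,0,-0.04,0,0,0,0.5],[0,0,-0.06,0,0,0,0.5],[-0.0147,0.0345,-0.02,0,0,1.6,0.5],[-0.0147,0.0345,-0.02,0,0,1.6,0.5],[-0.0147,0.0345,-0.02,0,0,1.6,0.5],[-0.0147,0.0345,-0.015,0,0,1.6,0.5],[-0.0147,0.0345,0,0,0,1.6,0.5],[-0.0147,0.0345,0,0,0,1.6,0.5],[-0.0147,0.0345,0,0,0,1.6,0.5],[-0.0147,0.0345,0,0,0,1.6,0.5]]}}

```text
t: 25.42
tcp_pos: [0.4928, -0.1339, 0.1759]
orientation: [[0.998, 0.069, 0.001], [0.069, -0.998, -0.0], [0.001, 0.0, -1.0]]
force: [0.3, 0.2, 0.5]
finger_gap: 0.686
grip_force: 38.3
```

>>> {"op": "arm_command", "data": {"moves": [[0,0,0.03,0,0,0,0.5],[0,0,0,0,0,0,0.5],[0,0,0,0,0,0,0.5]]}}

```text
t: 25.8
tcp_pos: [0.4934, -0.1325, 0.1461]
orientation: [[0.998, 0.07, 0.0], [0.07, -0.998, -0.0], [0.0, 0.0, -1.0]]
force: [0.8, 1.0, -1.2]
finger_gap: 0.689
grip_force: 38.3
```

```bash
cat >> h.py <<'E'
def held(name=None):
    "held dish top face in tool coordinates (z ~ 15 mm behind TCP)"
    s=telemetry.sense();zt=s["tcp_pos"][2]+.015
    return dish(zt,zmin=zt-.006,zmax=zt+.008,name=name)
E
python3 - <<'E'
from h import *
held("w7")
plan(.4943,-.1322,.0815,-86,3)
E
```

```text
depth z 0.15987941754748972 npx 24101
dish (array([ 0.4936, -0.1337]), (59.85454177856445, 58.7459602355957), 3.6504712104797363, array([ 0.4948, -0.1336]))
in tool xy [0.0001 0.0012] tcp [ 0.4934 -0.1325  0.1461]
t=25.9 n=3 row [0.00021,-0.00008,0.02160,0,0,0.013] ydir now -85.96 j6end 71 pos [ 0.4937 -0.1325  0.1463] gap 0.689
```

>>> {"op": "arm_command", "data": {"moves": [[0.0006,-0.0002,0.03,0,0,0,0.5],[0,0,0.025,0,0,0,0.5],[0,0,0.007,0,0,0,0.5],[0,0,0.003,0,0,0,0.5],[0,0,0,0,0,0,0.5],[0,0,0,0,0,0,0.8],[0,0,0,0,0,0,0.95],[0,0,-0.02,0,0,0,1],[0,0,-0.04,0,0,0,1],[0,0,-0.04,0,0,0,1]]}}

```text
t: 27.1
tcp_pos: [0.4935, -0.1324, 0.1815]
orientation: [[0.998, 0.07, -0.0], [0.07, -0.998, 0.0], [-0.0, -0.0, -1.0]]
force: [0.5, 0.1, -0.6]
finger_gap: 0.997
grip_force: 0.0
```

>>> {"op": "arm_command", "data": {"moves": [[0,0,-0.04,0,0,0,1],[0,0,0,0,0,0,1],[0,0,0,0,0,0,1]]}}

```text
t: 27.48
tcp_pos: [0.4934, -0.1324, 0.22]
orientation: [[0.998, 0.07, -0.0], [0.07, -0.998, 0.0], [-0.0, -0.0, -1.0]]
force: [-0.0, 0.5, 0.8]
finger_gap: 0.995
grip_force: 0.0
```

```bash
python3 - <<'E'
from h import *
q=stack(3)
plan(.658,.160,.22,-70,8)
E
```

```text
depth z 0.09512516783949465 npx 7322
dish (array([ 0.4939, -0.134 ]), (59.67683029174805, 59.44105911254883), 3.9324238300323486, array([ 0.4948, -0.1339]))
in tool xy [0.0003 0.0016] tcp [ 0.4934 -0.1324  0.22  ]
t=27.5 n=8 row [0.02728,-0.03204,-0.00006,0,0,-2.001] ydir now -86.01 j6end 84 pos [ 0.4932 -0.1323  0.2195] gap 0.995
```

Next is dish E.

>>> {"op": "arm_command", "data": {"moves": [[0.0273,-0.032,0,0,0,-2,1],[0.0273,-0.032,0,0,0,-2,1],[0.0273,-0.032,0,0,0,-2,1],[0.0273,-0.032,0,0,0,-2,1],[0.0273,-0.032,0,0,0,-2,1],[0.0273,-0.032,0,0,0,-2,1],[0.0273,-0.032,0,0,0,-2,1],[0.0273,-0.032,0,0,0,-2,1],[0,0,0,0,0,0,1],[0,0,0,0,0,0,1]]}}

```text
t: 28.78
tcp_pos: [0.6579, 0.1592, 0.2188]
orientation: [[0.94, 0.342, -0.002], [0.342, -0.94, -0.001], [-0.002, -0.0, -1.0]]
force: [0.5, -0.3, 0.7]
finger_gap: 1.003
grip_force: 0.0
```

```bash
python3 - <<'E'
from h import *
grab(zg=.002)
E
```

```text
depth z 0.015167471907044983 npx 4541
dish (array([0.6592, 0.1592]), (59.3384895324707, 59.181922912597656), 19.629056930541992, array([0.66  , 0.1595]))
in tool xy [0.0012 0.0005] tcp [0.6579 0.1592 0.2188]
t=28.8 n=4 row [0.00020,-0.00044,0.05430,0,0,0.085] ydir now -70.03 j6end 84 pos [0.658  0.1588 0.2192] gap 1.001
```

>>> {"op": "arm_command", "data": {"moves": [[0.0003,-0.0004,0.05,0,0,0.1,1],[0.0003,-0.0004,0.05,0,0,0.1,1],[0.0003,-0.0005,0.05,0,0,0.1,1],[0.0002,-0.0005,0.045,0,0,0,1],[0,0,0.017,0,0,0,1],[0,0,0.005,0,0,0,1],[0,0,0,0,0,0,0.5],[0,0,0,0,0,0,0.5],[0,0,0,0,0,0,0.5],[0,0,0,0,0,0,0.5]]}}

```text
t: 30.08
tcp_pos: [0.6603, 0.1617, 0.0053]
orientation: [[0.941, 0.337, 0.003], [0.337, -0.941, 0.0], [0.003, 0.001, -1.0]]
force: [-0.0, -1.7, 8.7]
finger_gap: 0.687
grip_force: 37.6
```

```bash
python3 -c "
from h import *
carry(8,z=.18)"
```

```text
[0.6603 0.1617 0.0053] [-0.0217 -1.6733  8.6982] 0.6870878712607789 37.63055205345154 30.075
t=30.1 n=8 row [-0.02848,0.03131,-0.00934,0,0,1.962] ydir now -70.30 j6end 71 pos [0.6603 0.1617 0.1053] gap 0.687
```

>>> {"op": "arm_command", "data": {"moves": [[0,0,-0.04,0,0,0,0.5],[0,0,-0.06,0,0,0,0.5],[-0.0285,0.0313,-0.02,0,0,1.96,0.5],[-0.0285,0.0313,-0.02,0,0,1.96,0.5],[-0.0285,0.0313,-0.02,0,0,1.96,0.5],[-0.0285,0.0313,-0.015,0,0,1.96,0.5],[-0.0285,0.0313,0,0,0,1.96,0.5],[-0.0285,0.0313,0,0,0,1.96,0.5],[-0.0285,0.0313,0,0,0,1.96,0.5],[-0.0285,0.0313,0,0,0,1.96,0.5]]}}

```text
t: 31.32
tcp_pos: [0.4926, -0.1335, 0.1795]
orientation: [[0.998, 0.069, 0.002], [0.069, -0.998, -0.001], [0.002, 0.001, -1.0]]
force: [-0.6, -1.7, -0.3]
finger_gap: 0.687
grip_force: 38.5
```

>>> {"op": "arm_command", "data": {"moves": [[0,0,0.015,0,0,0,0.5],[0,0,0,0,0,0,0.5],[0,0,0,0,0,0,0.5]]}}

```text
t: 31.7
tcp_pos: [0.4936, -0.1317, 0.1636]
orientation: [[0.997, 0.071, 0.0], [0.071, -0.997, -0.0], [0.0, 0.0, -1.0]]
force: [-0.0, -0.4, 0.1]
finger_gap: 0.685
grip_force: 38.4
```

```bash
python3 - <<'E'
from h import *
held()
plan(.4938,-.1323,.0985,-86,3)
E
```

```text
depth z 0.1735843638914768 npx 21431
dish (array([ 0.495 , -0.1328]), (57.13430404663086, 56.83087921142578), 3.997516632080078, array([ 0.4964, -0.1327]))
in tool xy [0.0013 0.0013] tcp [ 0.4936 -0.1317  0.1636]
t=31.8 n=3 row [0.00002,0.00022,0.02171,0,0,0.030] ydir now -85.91 j6end 71 pos [ 0.4937 -0.1316  0.1636] gap 0.685
```

>>> {"op": "arm_command", "data": {"moves": [[0.001,0.0006,0.03,0,0,0,0.5],[0,0,0.023,0,0,0,0.5],[0,0,0.007,0,0,0,0.5],[0,0,0.003,0,0,0,0.5],[0,0,0,0,0,0,0.5],[0,0,0,0,0,0,0.8],[0,0,0,0,0,0,0.95],[0,0,-0.02,0,0,0,1],[0,0,-0.04,0,0,0,1],[0,0,-0.04,0,0,0,1]]}}

```text
t: 33.0
tcp_pos: [0.4938, -0.1328, 0.2015]
orientation: [[0.998, 0.07, -0.0], [0.07, -0.998, 0.0], [-0.0, -0.0, -1.0]]
force: [1.3, -0.3, 0.1]
finger_gap: 1.003
grip_force: 0.0
```

>>> {"op": "arm_command", "data": {"moves": [[0,0,-0.02,0,0,0,1],[0,0,0,0,0,0,1],[0,0,0,0,0,0,1]]}}

```text
t: 33.38
tcp_pos: [0.4936, -0.1327, 0.2196]
orientation: [[0.998, 0.07, -0.001], [0.07, -0.998, 0.0], [-0.001, -0.0, -1.0]]
force: [-0.3, -0.2, -0.8]
finger_gap: 0.999
grip_force: 0.0
```

```bash
python3 - <<'E'
from h import *
q=stack(4,"w8")
im,d,K,T=cam("scene");P=cloud(d,K,T);z=P[...,2]
for nm,c in(("D",(.554,.409)),("fol",(.435,.387))):
    m=(np.hypot(P[...,0]-c[0],P[...,1]-c[1])<.06)&(z>.006)&(z<.06);print(nm,P[m].mean(0),m.sum(),P[m][:,2].max())
plan(.554,.409,.22,-72,10)
E
```

```text
depth z 0.11113862570396121 npx 8143
dish (array([ 0.4938, -0.1342]), (59.29924774169922, 59.40885543823242), 3.955288887023926, array([ 0.4947, -0.1341]))
in tool xy [0.     0.0015] tcp [ 0.4936 -0.1327  0.2196]
D [0.5547 0.4087 0.0154] 649 0.020349659343311788
fol [0.4625 0.4169 0.019 ] 323 0.041009245763493074
t=33.5 n=10 row [0.01569,-0.05234,-0.00007,0,0,-1.398] ydir now -85.98 j6end 108 pos [ 0.4934 -0.1326  0.2193] gap 1.000
```

View pics/w8.png

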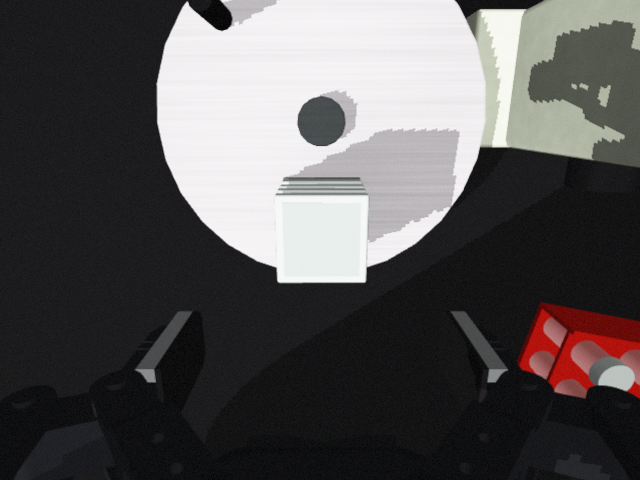

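The wrist view shows the four-dish pile square at (322,238), with even edges. The scene camera shows that the follower has been knocked to about (0.4625, 0.417), while dish D is unmoved. I'll fetch D.

>>> {"op": "arm_command", "data": {"moves": [[0.0157,-0.0523,0,0,0,-1.4,1],[0.0157,-0.0523,0,0,0,-1.4,1],[0.0157,-0.0523,0,0,0,-1.4,1],[0.0157,-0.0523,0,0,0,-1.4,1],[0.0157,-0.0523,0,0,0,-1.4,1],[0.0157,-0.0523,0,0,0,-1.4,1],[0.0157,-0.0523,0,0,0,-1.4,1],[0.0157,-0.0523,0,0,0,-1.4,1],[0.0157,-0.0523,0,0,0,-1.4,1],[0.0157,-0.0523,0,0,0,-1.4,1]]}}

```text
t: 34.72
tcp_pos: [0.5542, 0.4101, 0.219]
orientation: [[0.951, 0.31, -0.001], [0.31, -0.951, -0.001], [-0.002, 0.001, -1.0]]
force: [0.7, 0.2, 0.9]
finger_gap: 1.0
grip_force: 0.0
```

>>> {"op": "arm_command", "data": {"moves": [[0,0,0,0,0,0,1],[0,0,0,0,0,0,1],[0,0,0,0,0,0,1]]}}

```text
t: 35.1
tcp_pos: [0.5547, 0.4072, 0.2199]
orientation: [[0.951, 0.308, -0.001], [0.308, -0.951, -0.001], [-0.001, 0.0, -1.0]]
force: [-0.7, -0.5, -0.7]
finger_gap: 1.0
grip_force: 0.0
```

```bash
python3 - <<'E'
from h import *
grab(zg=.002)
E
```

```text
depth z 0.015145337537441184 npx 4574
dish (array([0.554 , 0.4077]), (59.68275833129883, 59.50703048706055), 17.872238159179688, array([0.5545, 0.4079]))
in tool xy [-0.0005 -0.0007] tcp [0.5547 0.4072 0.2199]
t=35.1 n=4 row [-0.00029,-0.00063,0.05453,0,0,0.017] ydir now -72.06 j6end 109 pos [0.5548 0.4072 0.2201] gap 0.999
```

>>> {"op": "arm_command", "data": {"moves": [[-0.0002,-0.0006,0.05,0,0,0,1],[-0.0002,-0.0006,0.05,0,0,0,1],[-0.0002,-0.0006,0.05,0,0,0,1],[-0.0002,-0.0007,0.045,0,0,0,1],[0,0,0.018,0,0,0,1],[0,0,0.006,0,0,0,1],[0,0,0,0,0,0,0.5],[0,0,0,0,0,0,0.5],[0,0,0,0,0,0,0.5],[0,0,0,0,0,0,0.5]]}}

```text
t: 36.4
tcp_pos: [0.5542, 0.4113, 0.0032]
orientation: [[0.951, 0.309, 0.002], [0.309, -0.951, 0.001], [0.003, -0.001, -1.0]]
force: [-0.2, -2.0, 8.4]
finger_gap: 0.689
grip_force: 38.2
```

```bash
python3 -c "
from h import *
carry(12,z=.20)"
```

```text
[0.5542 0.4113 0.0032] [-0.2373 -2.0355  8.4384] 0.6892980387802773 38.231613636016846 36.4
t=36.4 n=12 row [-0.01403,0.04347,-0.00806,0,0,1.168] ydir now -71.98 j6end 71 pos [0.5542 0.4113 0.1032] gap 0.689
```

>>> {"op": "arm_command", "data": {"moves": [[0,0,-0.04,0,0,0,0.5],[0,0,-0.06,0,0,0,0.5],[-0.014,0.0435,-0.02,0,0,1.17,0.5],[-0.014,0.0435,-0.02,0,0,1.17,0.5],[-0.014,0.0435,-0.02,0,0,1.17,0.5],[-0.014,0.0435,-0.02,0,0,1.17,0.5],[-0.014,0.0435,-0.01,0,0,1.17,0.5],[-0.014,0.0435,0,0,0,1.17,0.5],[-0.014,0.0435,0,0,0,1.17,0.5],[-0.014,0.0435,0,0,0,1.17,0.5]]}}

```text
t: 37.65
tcp_pos: [0.5283, 0.0449, 0.1924]
orientation: [[0.989, 0.15, 0.002], [0.15, -0.989, 0.0], [0.002, 0.0, -1.0]]
force: [0.7, 0.2, -0.3]
finger_gap: 0.685
grip_force: 38.4
```

>>> {"op": "arm_command", "data": {"moves": [[-0.014,0.0435,0,0,0,1.17,0.5],[-0.014,0.0435,0,0,0,1.17,0.5],[-0.014,0.0435,0,0,0,1.17,0.5],[-0.014,0.0435,0,0,0,1.17,0.5],[0,0,0.01,0,0,0,0.5],[0,0,0,0,0,0,0.5],[0,0,0,0,0,0,0.5]]}}

```text
t: 38.52
tcp_pos: [0.4938, -0.1323, 0.1816]
orientation: [[0.998, 0.07, 0.0], [0.07, -0.998, 0.0], [0.0, -0.0, -1.0]]
force: [0.5, 0.3, -0.2]
finger_gap: 0.687
grip_force: 38.4
```

```bash
cat >> h.py <<'E'
def held(name=None):
    s=telemetry.sense();t=s["tcp_pos"];im,d,K,T=cam("wrist");P=cloud(d,K,T)
    m=(d>0)&(abs(P[...,2]-t[2]-.013)<.01)&(np.hypot(P[...,0]-t[0],P[...,1]-t[1])<.02)&(im.min(-1)>80)
    zt=np.median(P[...,2][m])+.001;print("top",zt,"bottom below TCP",t[2]-zt+.016)
    return dish(zt,zmin=zt-.005,zmax=zt+.005,name=name)
E
python3 - <<'E'
from h import *
held()
plan(.4938,-.1324,.1135,-86,3)
E
```

```text
top 0.19476621914020176 bottom below TCP 0.00288189079183275
depth z 0.1936510202281985 npx 23652
dish (array([ 0.4934, -0.1334]), (59.35135269165039, 58.86892318725586), 3.987966537475586, array([ 0.4948, -0.1334]))
in tool xy [-0.0005  0.0011] tcp [ 0.4938 -0.1322  0.1817]
t=38.6 n=3 row [-0.00002,0.00003,0.02270,0,0,0.019] ydir now -85.94 j6end 71 pos [ 0.4939 -0.1323  0.1816] gap 0.688
```

>>> {"op": "arm_command", "data": {"moves": [[0.0003,0.0003,0.03,0,0,0,0.5],[0,0,0.027,0,0,0,0.5],[0,0,0.007,0,0,0,0.5],[0,0,0.003,0,0,0,0.5],[0,0,0,0,0,0,0.5],[0,0,0,0,0,0,0.8],[0,0,0,0,0,0,0.95],[0,0,-0.02,0,0,0,1],[0,0,-0.04,0,0,0,1],[0,0,-0.04,0,0,0,1]]}}

```text
t: 39.88
tcp_pos: [0.4937, -0.1333, 0.2155]
orientation: [[0.998, 0.069, -0.0], [0.069, -0.998, 0.0], [-0.0, -0.0, -1.0]]
force: [1.1, -0.5, -0.2]
finger_gap: 1.003
grip_force: 0.0
```

>>> {"op": "arm_command", "data": {"moves": [[0,0,-0.02,0,0,0,1],[0,0,0,0,0,0,1],[0,0,0,0,0,0,1]]}}

```text
t: 40.25
tcp_pos: [0.4934, -0.1333, 0.2337]
orientation: [[0.998, 0.069, -0.001], [0.069, -0.998, 0.0], [-0.001, -0.0, -1.0]]
force: [-1.0, -0.0, 0.3]
finger_gap: 1.0
grip_force: 0.0
```

```bash
python3 - <<'E'
from h import *
q=stack(5)
im,d,K,T=cam("scene");P=cloud(d,K,T);z=P[...,2]
m=(np.hypot(P[...,0]-.4625,P[...,1]-.417)<.06)&(z>.006)&(z<.06)
n,l,st,c=cv2.connectedComponentsWithStats(m.astype(np.uint8));i=1+np.argmax(st[1:,4]);m=l==i
print(st[i],P[m].mean(0),cv2.minAreaRect(P[m][:,:2].astype(np.float32)*1000));t=m&(z>.034);print(cv2.minAreaRect(P[t][:,:2].astype(np.float32)*1000))
save("s6",cv2.resize(im[195:300,330:540],None,fx=3.6,fy=3.6,interpolation=cv2.INTER_CUBIC))
plan(.462,.417,.22,None,11)
E
```

```text
depth z 0.1271704948548784 npx 8177
dish (array([ 0.4938, -0.1348]), (59.5449333190918, 59.483489990234375), 3.914390802383423, array([ 0.4944, -0.1347]))
in tool xy [0.0003 0.0016] tcp [ 0.4934 -0.1333  0.2337]
[474 244  28  26 476] [0.4648 0.4253 0.016 ] ((459.7283935546875, 426.77056884765625), (59.955322265625, 62.532676696777344), 87.14827728271484)
((460.0124206542969, 426.5326843261719), (26.149211883544922, 23.617305755615234), 1.1881206035614014)
t=40.4 n=11 row [0.00063,-0.05010,0.00121,0,0,-0.000] ydir now -86.02 j6end 128 pos [ 0.4933 -0.1332  0.2333] gap 1.000
```

View pics/s6.png

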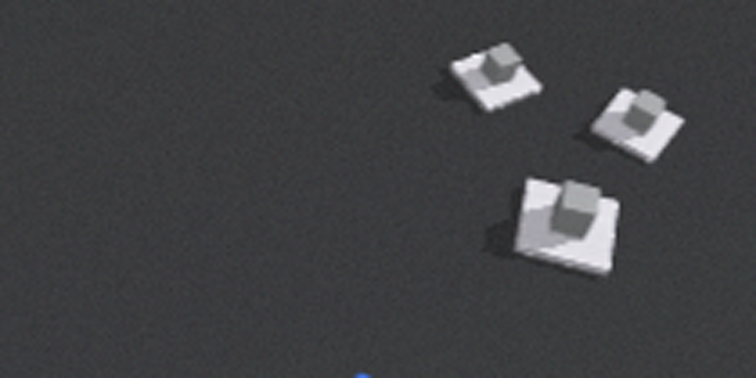

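The fifth dish is on the pile, within 1 mm. The crop shows the three followers; the large one is now at crop (568,225), with the small ones at (497,77) and (638,125). I'll go to the large one.

```bash
python3 - <<'E'
from h import *
plan(.460,.4266,.22,-90,11)
E
```

```text
t=40.4 n=11 row [-0.00110,-0.05098,0.00121,0,0,0.361] ydir now -86.02 j6end 133 pos [ 0.4933 -0.1332  0.2333] gap 1.000
```

>>> {"op": "arm_command", "data": {"moves": [[-0.0011,-0.051,0.0012,0,0,0.36,1],[-0.0011,-0.051,0.0012,0,0,0.36,1],[-0.0011,-0.051,0.0012,0,0,0.36,1],[-0.0011,-0.051,0.0012,0,0,0.36,1],[-0.0011,-0.051,0.0012,0,0,0.36,1],[-0.0011,-0.051,0.0012,0,0,0.36,1],[-0.0011,-0.051,0.0012,0,0,0.36,1],[-0.0011,-0.051,0.0012,0,0,0.36,1],[-0.0011,-0.051,0.0012,0,0,0.36,1],[-0.0011,-0.051,0.0012,0,0,0.36,1]]}}

```text
t: 41.6
tcp_pos: [0.4612, 0.3771, 0.2212]
orientation: [[1.0, 0.007, -0.001], [0.007, -1.0, -0.001], [-0.001, 0.001, -1.0]]
force: [0.3, 0.4, 0.2]
finger_gap: 0.999
grip_force: 0.0
```

>>> {"op": "arm_command", "data": {"moves": [[-0.0011,-0.051,0.0012,0,0,0.36,1],[0,0,0,0,0,0,1],[0,0,0,0,0,0,1]]}}

```text
t: 41.98
tcp_pos: [0.4599, 0.4261, 0.2199]
orientation: [[1.0, 0.001, -0.001], [0.001, -1.0, -0.002], [-0.001, 0.002, -1.0]]
force: [-0.4, 0.2, -0.2]
finger_gap: 1.002
grip_force: 0.0
```

```bash
cat >> h.py <<'E'
def block(zb,near=None):
    "grip block top at height zb, near xy"
    s=telemetry.sense();im,d,K,T=cam("wrist");P=cloud(d,K,T);near=s["tcp_pos"][:2] if near is None else near
    rr=np.hypot(P[...,0]-near[0],P[...,1]-near[1])
    out=[]
    for nm,z0,r in(("block",zb,.035),("plate",zb-.03,.05)):
        m=(d>0)&(abs(P[...,2]-z0)<.006)&(rr<r)
        if nm=="plate": m|=(d>0)&(P[...,2]>zb-.036)&(P[...,2]<zb+.004)&(rr<r)
        m=cv2.morphologyEx(m.astype(np.uint8),cv2.MORPH_OPEN,np.ones((3,3)))
        q=square(m,K,T,z0);dv=np.array(s["orientation"]).T@np.r_[q[0]-s["tcp_pos"][:2],0]
        print(nm,q,"tool",dv[:2],"z",np.median(P[...,2][m>0]));out.append(q)
    print("tcp",s["tcp_pos"]);return out,im
E
python3 - <<'E'
from h import *
q,im=block(.038);save("w9",im)
E
```

```text
block (array([0.4607, 0.4252]), (23.676280975341797, 24.393245697021484), -0.63250732421875, array([0.4611, 0.4256])) tool [0.0009 0.0009] z 0.036799293197065014
plate (array([0.4607, 0.4256]), (59.62947082519531, 60.18904495239258), -2.80987548828125, array([0.4614, 0.4255])) tool [0.0009 0.0006] z 0.007178240679462544
tcp [0.4599 0.4261 0.2199]
```

View pics/w9.png

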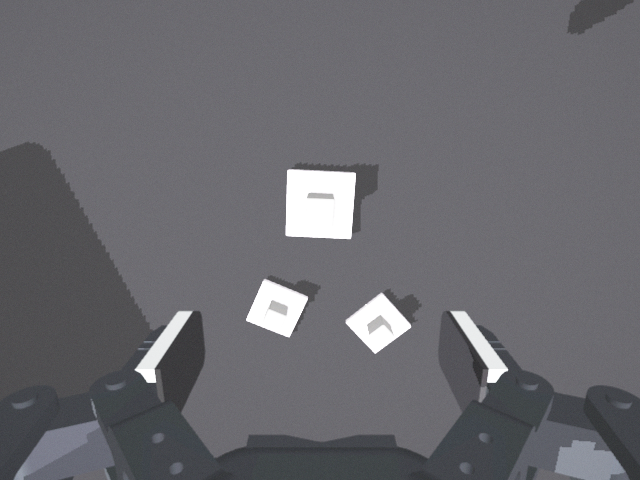

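The wrist view shows the large follower at (320,204), turned about 2.8°, and the small ones at (277,308) and (378,323). I'll grip the large one.

>>> {"op": "arm_command", "data": {"force": 50, "moves": [[0.0005,-0.001,0.05,0,0,2.7,0.5],[0,0,0.05,0,0,0,0.5],[0,0,0.05,0,0,0,0.5],[0,0,0.04,0,0,0,0.5],[0,0,0.012,0,0,0,0.5],[0,0,0.0055,0,0,0,0.5],[0,0,0,0,0,0,0.15],[0,0,0,0,0,0,0.15],[0,0,0,0,0,0,0.15],[0,0,0,0,0,0,0.15]]}}

```text
t: 43.28
tcp_pos: [0.4617, 0.4282, 0.015]
orientation: [[0.999, -0.047, 0.002], [-0.047, -0.999, 0.001], [0.002, -0.001, -1.0]]
force: [0.2, -0.6, 9.2]
finger_gap: 0.273
grip_force: 50.8
```

```bash
python3 -c "
from h import *
carry(12,z=.22)"
```

```text
[0.4617 0.4282 0.015 ] [ 0.1652 -0.6359  9.1907] 0.27258098576218676 50.820881724357605 43.275
t=43.3 n=12 row [0.00240,0.04674,-0.00875,0,0,-0.557] ydir now -92.68 j6end 71 pos [0.4617 0.4282 0.115 ] gap 0.273
```

>>> {"op": "arm_command", "data": {"moves": [[0,0,-0.04,0,0,0,0.15],[0,0,-0.06,0,0,0,0.15],[0.0024,0.0467,-0.02,0,0,-0.56,0.15],[0.0024,0.0467,-0.02,0,0,-0.56,0.15],[0.0024,0.0467,-0.02,0,0,-0.56,0.15],[0.0024,0.0467,-0.02,0,0,-0.56,0.15],[0.0024,0.0467,-0.02,0,0,-0.56,0.15],[0.0024,0.0467,-0.005,0,0,-0.56,0.15],[0.0024,0.0467,0,0,0,-0.56,0.15],[0.0024,0.0467,0,0,0,-0.56,0.15]]}}

```text
t: 44.52
tcp_pos: [0.4754, 0.0525, 0.2194]
orientation: [[0.999, 0.032, 0.001], [0.032, -0.999, 0.0], [0.001, -0.0, -1.0]]
force: [1.3, -0.6, -2.9]
finger_gap: 0.271
grip_force: 50.1
```

>>> {"op": "arm_command", "data": {"moves": [[0.0024,0.0467,0,0,0,-0.56,0.15],[0.0024,0.0467,0,0,0,-0.56,0.15],[0.0024,0.0467,0,0,0,-0.56,0.15],[0.0024,0.0467,0,0,0,-0.56,0.15],[0,0,0.015,0,0,0,0.15],[0,0,0,0,0,0,0.15],[0,0,0,0,0,0,0.15]]}}

```text
t: 45.4
tcp_pos: [0.4934, -0.1313, 0.2039]
orientation: [[0.997, 0.071, -0.0], [0.071, -0.997, 0.0], [-0.0, -0.0, -1.0]]
force: [0.7, -0.8, -2.2]
finger_gap: 0.268
grip_force: 50.2
```

```bash
python3 - <<'E'
from h import *
s=telemetry.sense();t=s["tcp_pos"];im,d,K,T=cam("wrist");save("w10",im);P=cloud(d,K,T)
L=(P-t)@np.array(s["orientation"])  # tool coords
for z0,z1 in((-.045,-.018),(-.008,.001),(.001,.02)):
    m=(d>0)&(L[...,2]>z0)&(L[...,2]<z1)&(np.hypot(L[...,0],L[...,1])<.045)&(im.min(-1)>70)
    print(z0,m.sum(),np.percentile(L[m],[2,50,98],axis=0) if m.sum() else 0)
plan(.4939,-.1323,.142,-86,3)
E
```

```text
-0.045 4920 [[-0.0128 -0.0156 -0.0367]
 [ 0.0016  0.0014 -0.0221]
 [ 0.0116  0.0179 -0.0203]]
-0.008 143 [[ 0.0097 -0.0167 -0.0079]
 [ 0.0111  0.0147 -0.0056]
 [ 0.0117  0.0193 -0.0026]]
0.001 8701 [[ 0.0012 -0.0275  0.0068]
 [ 0.0179  0.0011  0.0081]
 [ 0.028   0.0301  0.0139]]
t=45.5 n=3 row [0.00008,0.00032,0.02067,0,0,0.034] ydir now -85.90 j6end 71 pos [ 0.4936 -0.1314  0.204 ] gap 0.270
```

View pics/w10.png

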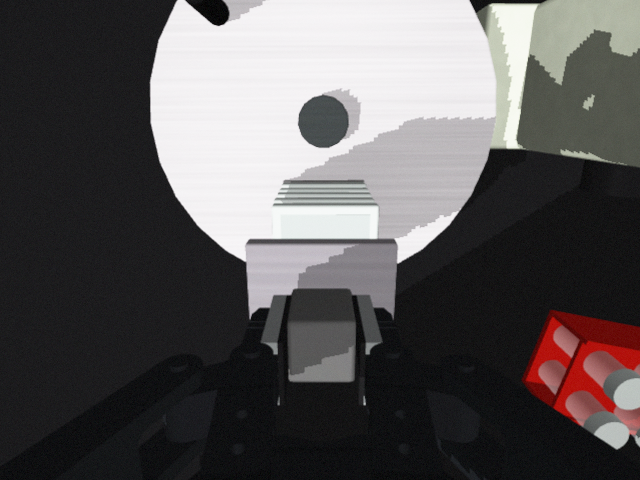

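The held follower's plate spans columns 247–397 at row 240, square with the pile top (columns 273–379). I'll shift about 1 mm and lower it.

>>> {"op": "arm_command", "data": {"moves": [[0.0008,0.0013,0.03,0,0,0,0.15],[0,0,0.02,0,0,0,0.15],[0,0,0.006,0,0,0,0.15],[0,0,0.003,0,0,0,0.15],[0,0,0.001,0,0,0,0.15],[0,0,0,0,0,0,0.15]]}}

```text
t: 46.2
tcp_pos: [0.4948, -0.1335, 0.1441]
orientation: [[0.998, 0.07, 0.001], [0.07, -0.998, -0.0], [0.001, 0.0, -1.0]]
force: [0.7, 0.4, -1.6]
finger_gap: 0.271
grip_force: 50.2
```

>>> {"op": "arm_command", "data": {"moves": [[0,0,0.001,0,0,0,0.15],[0,0,0,0,0,0,0.15],[0,0,0,0,0,0,0.15]]}}

```text
t: 46.58
tcp_pos: [0.4947, -0.1336, 0.143]
orientation: [[0.998, 0.07, 0.001], [0.07, -0.998, -0.0], [0.001, 0.0, -1.0]]
force: [-0.9, 0.3, 6.4]
finger_gap: 0.269
grip_force: 51.2
```

>>> {"op": "arm_command", "data": {"moves": [[0,0,-0.002,0,0,0,0.15],[-0.0002,-0.001,0,0,0,0,0.15],[0,0,0.002,0,0,0,0.15],[0,0,0,0,0,0,0.15],[0,0,0,0,0,0,0.35],[0,0,0,0,0,0,0.55],[0,0,0,0,0,0,0.6],[0,0,-0.03,0,0,0,0.6],[0,0,-0.04,0,0,0,0.6],[0,0,-0.03,0,0,0,1]]}}

```text
t: 47.82
tcp_pos: [0.4944, -0.1326, 0.2441]
orientation: [[0.998, 0.07, 0.001], [0.07, -0.998, -0.0], [0.001, 0.0, -1.0]]
force: [-0.5, -0.3, 0.3]
finger_gap: 0.789
grip_force: 0.0
```

>>> {"op": "arm_command", "data": {"moves": [[0,0,-0.02,0,0,0,1],[0,0,0,0,0,0,1],[0,0,0,0,0,0,1]]}}

```text
t: 48.2
tcp_pos: [0.4938, -0.1324, 0.2619]
orientation: [[0.998, 0.07, -0.001], [0.07, -0.998, 0.0], [-0.001, -0.0, -1.0]]
force: [0.2, -0.0, -0.8]
finger_gap: 1.003
grip_force: 0.0
```

```bash
python3 - <<'E'
from h import *
q,im=block(.166);save("w11",im)
E
```

```text
block (array([ 0.4938, -0.134 ]), (23.33854103088379, 23.629148483276367), 3.973114252090454, array([ 0.4939, -0.1339])) tool [-0.0002  0.0016] z 0.1648778345952327
plate (array([ 0.4933, -0.1341]), (59.42690658569336, 59.58369064331055), 3.974391460418701, array([ 0.4943, -0.134 ])) tool [-0.0006  0.0017] z 0.13522353338399273
tcp [ 0.4938 -0.1324  0.2619]
```

View pics/w11.png

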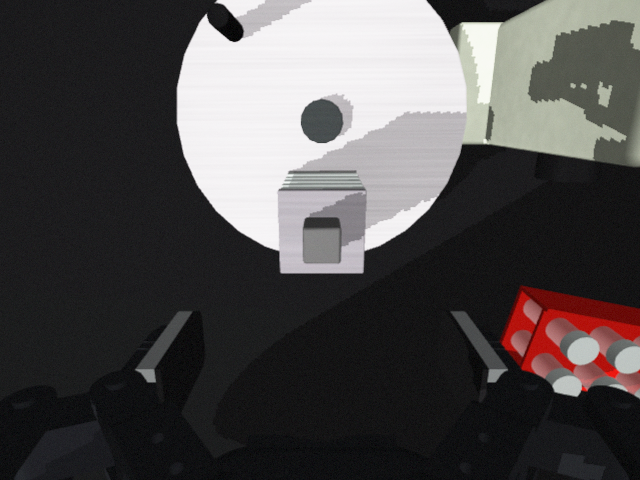

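The wrist view shows the follower square on the pile at (320,245), with the post at (225,20). I've used up the picture allowance, so from here I work by numbers. Next is the post.

```bash
python3 - <<'E'
from h import *
plan(.612,-.073,.235,-41,7)
E
```

```text
t=48.2 n=7 row [0.01936,-0.00113,0.00381,0,0,-6.424] ydir now -85.97 j6end 34 pos [ 0.4937 -0.1323  0.2616] gap 1.002
```

>>> {"op": "arm_command", "data": {"moves": [[0.0194,-0.0011,0,0,0,-6.42,1],[0.0194,-0.0011,0,0,0,-6.42,1],[0.0194,-0.0011,0,0,0,-6.42,1],[0.0194,-0.0011,0,0,0,-6.42,1],[0.0194,-0.0011,0.007,0,0,-6.42,0.5],[0.0194,-0.0011,0.01,0,0,-6.42,0.5],[0.0194,-0.0011,0.01,0,0,-6.42,0.5],[0,0,0,0,0,0,0.5],[0,0,0,0,0,0,0.5],[0,0,0,0,0,0,0.5]]}}

```text
t: 49.5
tcp_pos: [0.6125, -0.0737, 0.2358]
orientation: [[0.658, 0.753, 0.0], [0.753, -0.658, -0.0], [-0.0, 0.0, -1.0]]
force: [-0.7, 0.3, -0.5]
finger_gap: 0.503
grip_force: 0.0
```

```bash
python3 - <<'E'
from h import *
im,d,K,T=cam("wrist");P=cloud(d,K,T);z=P[...,2]
m=(abs(z-.098)<.004)&(np.hypot(P[...,0]-.63,P[...,1]+.053)<.03);print("post",P[m].mean(0),m.sum(),cv2.minEnclosingCircle(P[m][:,:2].astype(np.float32)))
plan(.630,-.053,.07,-41,4)
E
```

```text
post [ 0.6305 -0.0531  0.0977] 391 ((0.6303830742835999, -0.053370364010334015), 0.007974538020789623)
t=49.5 n=4 row [0.00676,-0.00013,0.04148,0,0,-0.029] ydir now -41.12 j6end 36 pos [ 0.6126 -0.0737  0.2359] gap 0.502
```

>>> {"op": "arm_command", "data": {"moves": [[0.0068,-0.0001,0,0,0,0,0.5],[0.0068,-0.0001,0,0,0,0,0.5],[0.0068,0,0,0,0,0,0.5],[0.0065,0,0.03,0,0,0,0.5],[0,0,0.04,0,0,0,0.5],[0,0,0.045,0,0,0,0.5],[0,0,0.035,0,0,0,0.5],[0,0,0.016,0,0,0,0.35],[0,0,0,0,0,0,0.22],[0,0,0,0,0,0,0.22]]}}

```text
t: 50.8
tcp_pos: [0.6312, -0.0528, 0.0709]
orientation: [[0.656, 0.754, 0.002], [0.754, -0.656, -0.0], [0.001, 0.001, -1.0]]
force: [-1.3, 1.8, -1.0]
finger_gap: 0.217
grip_force: 0.7
```

>>> {"op": "arm_command", "data": {"moves": [[0,0,0,0,0,0,0.22],[0,-0.0009,0,0,0,-0.5,0.22],[0,-0.0017,0,0,0,-1,0.22],[0,-0.0026,0,0,0,-1.5,0.22],[-0.0001,-0.0035,0,0,0,-2,0.22],[-0.0001,-0.0043,0,0,0,-2.5,0.22],[-0.0001,-0.0052,0,0,0,-3,0.22],[-0.0001,-0.0052,0,0,0,-3,0.22]]}}

```text
t: 51.8
tcp_pos: [0.611, -0.0394, 0.0697]
orientation: [[0.459, 0.888, 0.0], [0.888, -0.459, -0.0], [0.0, 0.0, -1.0]]
force: [1.0, -0.6, 1.7]
finger_gap: 0.222
grip_force: 0.9
```

```bash
cat >> h.py <<'E'
def arc():
    s=telemetry.sense();p=s["tcp_pos"][:2]-np.array([.5660,-.1272]);R=s["orientation"]
    print("t",s["t"],"r %.4f ang %.1f"%(np.hypot(*p),np.degrees(np.arctan2(p[1],p[0]))),"tool x dir %.1f"%np.degrees(np.arctan2(R[1,0],R[0,0])),s["force"],s["finger_gap"],s["grip_force"],"j6",s["joint_pos"][5],s["tcp_pos"])
E
python3 -c "
from h import *
arc()"
```

```text
t 51.8 r 0.0986 ang 62.8 tool x dir 62.7 [ 1.0448 -0.6267  1.6757] 0.2216238897379993 0.9087157621979713 j6 20.818608177152033 [ 0.611  -0.0394  0.0697]
```

>>> {"op": "arm_command", "data": {"moves": [[-0.0001,-0.0052,0,0,0,-3,0.22],[-0.0001,-0.0052,0,0,0,-3,0.22],[-0.0001,-0.0052,0,0,0,-3,0.22],[-0.0001,-0.0052,0,0,0,-3,0.22],[-0.0001,-0.0052,0,0,0,-3,0.22],[-0.0001,-0.0052,0,0,0,-3,0.22],[-0.0001,-0.0052,0,0,0,-3,0.22],[-0.0001,-0.0052,0,0,0,-3,0.22],[-0.0001,-0.0052,0,0,0,-3,0.22],[-0.0001,-0.0052,0,0,0,-3,0.22]]}}

```text
t: 53.05
tcp_pos: [0.5608, -0.028, 0.0696]
orientation: [[-0.046, 0.999, 0.0], [0.999, 0.046, -0.0], [-0.0, 0.0, -1.0]]
force: [2.5, -1.8, -0.5]
finger_gap: 0.22
grip_force: 0.9
```

>>> {"op": "arm_command", "data": {"moves": [[-0.0001,-0.0052,0,0,0,-3,0.22],[-0.0001,-0.0052,0,0,0,-3,0.22],[-0.0001,-0.0052,0,0,0,-3,0.22],[-0.0001,-0.0052,0,0,0,-3,0.22],[-0.0001,-0.0052,0,0,0,-3,0.22],[-0.0001,-0.0052,0,0,0,-3,0.22],[-0.0001,-0.0052,0,0,0,-3,0.22],[-0.0001,-0.0052,0,0,0,-3,0.22],[-0.0001,-0.0052,0,0,0,-3,0.22],[-0.0001,-0.0052,0,0,0,-3,0.22]]}}

```text
t: 54.3
tcp_pos: [0.5117, -0.0431, 0.0696]
orientation: [[-0.54, 0.842, 0.0], [0.842, 0.54, 0.0], [-0.0, 0.0, -1.0]]
force: [2.0, -0.6, -1.2]
finger_gap: 0.22
grip_force: 0.9
```

```bash
python3 -c "
from h import *
arc()"
```

```text
t 54.3 r 0.1001 ang 122.8 tool x dir 122.7 [ 1.9951 -0.5615 -1.2129] 0.2199852673651495 0.8541308529675007 j6 -40.86524298351401 [ 0.5117 -0.0431  0.0696]
```

>>> {"op": "arm_command", "data": {"moves": [[-0.0002,-0.0052,0,0,0,-3,0.22],[-0.0002,-0.0052,0,0,0,-3,0.22],[-0.0002,-0.0052,0,0,0,-3,0.22],[-0.0002,-0.0052,0,0,0,-3,0.22],[-0.0002,-0.0052,0,0,0,-3,0.22],[-0.0002,-0.0052,0,0,0,-3,0.22],[-0.0002,-0.0052,0,0,0,-3,0.22],[-0.0002,-0.0052,0,0,0,-3,0.22],[-0.0002,-0.0043,0,0,0,-2.5,0.22],[-0.0001,-0.0035,0,0,0,-2,0.22]]}}

```text
t: 55.55
tcp_pos: [0.4782, -0.079, 0.0696]
orientation: [[-0.876, 0.483, -0.001], [0.483, 0.876, 0.0], [0.001, -0.0, -1.0]]
force: [-0.9, 2.0, 0.9]
finger_gap: 0.222
grip_force: 0.9
```

>>> {"op": "arm_command", "data": {"moves": [[-0.0001,-0.0026,0,0,0,-1.5,0.22],[0,-0.0017,0,0,0,-1,0.22],[0,-0.0017,0,0,0,-1,0.22],[0,-0.0017,0,0,0,-1,0.22],[0,-0.0017,0,0,0,-1,0.22],[0,-0.0017,0,0,0,-1,0.22]]}}

```text
t: 56.3
tcp_pos: [0.4739, -0.0893, 0.0696]
orientation: [[-0.924, 0.382, -0.0], [0.382, 0.924, 0.0], [0.0, -0.0, -1.0]]
force: [-0.4, 2.3, 0.1]
finger_gap: 0.22
grip_force: 0.9
```

```bash
python3 -c "
from h import *
arc()"
```

```text
t 56.3 r 0.0996 ang 157.7 tool x dir 157.5 [-0.3895  2.2768  0.0905] 0.2202977942656905 0.8752146363258362 j6 -81.81538800703265 [ 0.4739 -0.0893  0.0696]
```

>>> {"op": "arm_command", "data": {"moves": [[0,-0.0017,0,0,0,-1,0.22],[0,-0.0017,0,0,0,-1,0.22],[0,-0.0017,0,0,0,-1,0.22],[0,-0.0017,0,0,0,-1,0.22],[0,-0.0012,0,0,0,-0.7,0.22]]}}

```text
t: 56.92
tcp_pos: [0.4711, -0.0969, 0.0696]
orientation: [[-0.952, 0.305, 0.0], [0.305, 0.952, -0.0], [-0.0, -0.0, -1.0]]
force: [0.1, 2.3, -1.0]
finger_gap: 0.217
grip_force: 0.8
```

>>> {"op": "arm_command", "data": {"moves": [[0,-0.0009,0,0,0,-0.5,0.22],[0,-0.0009,0,0,0,-0.5,0.22],[0,-0.0009,0,0,0,-0.5,0.22]]}}

```text
t: 57.3
tcp_pos: [0.4703, -0.0993, 0.0696]
orientation: [[-0.96, 0.281, -0.0], [0.281, 0.96, 0.0], [0.0, 0.0, -1.0]]
force: [0.2, 1.9, -0.4]
finger_gap: 0.223
grip_force: 0.8
```

```bash
python3 -c "
from h import *
arc()"
```

```text
t 57.3 r 0.0997 ang 163.8 tool x dir 163.7 [ 0.1589  1.9012 -0.3674] 0.2226270571947793 0.8256564661860466 j6 -89.24762767330411 [ 0.4703 -0.0993  0.0696]
```

>>> {"op": "arm_command", "data": {"moves": [[0,-0.0009,0,0,0,-0.5,0.22],[0,-0.0009,0,0,0,-0.5,0.22],[0,0,0,0,0,0,0.22]]}}

```text
t: 57.68
tcp_pos: [0.4699, -0.1009, 0.0696]
orientation: [[-0.964, 0.264, 0.0], [0.264, 0.964, 0.0], [-0.0, 0.0, -1.0]]
force: [1.1, 5.3, -0.9]
finger_gap: 0.223
grip_force: 2.6
```

>>> {"op": "arm_command", "data": {"moves": [[0,-0.0009,0,0,0,-0.5,0.22],[0,-0.0009,0,0,0,-0.5,0.22],[0,0,0,0,0,0,0.22]]}}

```text
t: 58.05
tcp_pos: [0.4699, -0.1014, 0.0697]
orientation: [[-0.969, 0.248, 0.001], [0.248, 0.969, 0.001], [-0.0, 0.002, -1.0]]
force: [7.9, 26.7, -0.7]
finger_gap: 0.219
grip_force: 14.0
```

>>> {"op": "arm_command", "data": {"moves": [[0,0.0016,0,0,0,0,0.22],[0,0,0,0,0,0,0.35],[0,0,0,0,0,0,0.5],[0,0,0,0,0,0,0.5],[0,0,-0.04,0,0,0,0.5],[0,0,-0.055,0,0,0,0.5],[0,0,-0.055,0,0,0,0.5],[0,0,-0.05,0,0,0,0.5],[0,0,0,0,0,0,0.5],[0,0,0,0,0,0,0.5]]}}

```text
t: 59.3
tcp_pos: [0.4694, -0.1012, 0.2693]
orientation: [[-0.969, 0.248, -0.0], [0.248, 0.969, -0.0], [0.0, -0.0, -1.0]]
force: [-0.3, -0.2, -0.1]
finger_gap: 0.502
grip_force: 0.0
```

```bash
python3 - <<'E'
from h import *
s=telemetry.sense();print(s["t"],s["tcp_pos"],s["force"])
im,d,K,T=cam("wrist");P=cloud(d,K,T);z=P[...,2]
m=(d>0)&(abs(z-.098)<.004)&(np.hypot(P[...,0]-.471,P[...,1]+.10)<.03);print("post",P[m].mean(0) if m.any() else 0,m.sum())
f=np.load("scene0.npz");i0,P0=f["im"],cloud(f["d"],f["K"],f["T"])
im,d,K,T=cam("scene");P=cloud(d,K,T);z=P[...,2]
np.savez("sc_end.npz",im=im,d=d,K=K,T=T)
c=np.array([.601,-.190])
rr=np.hypot(P[...,0]-c[0],P[...,1]-c[1])
for nm,a,b in(("block",.160,.172),("plate",.131,.142),("side",.05,.128)):
    m=(d>0)&(z>a)&(z<b)&(rr<.07)
    print(nm,m.sum(),P[m].mean(0) if m.any() else 0,cv2.minAreaRect((P[m][:,:2]*1000).astype(np.float32)) if m.sum()>5 else 0)
for nm,c,a,b in(("jar",(.757,.07),.1,.12),("tip",(.706,.344),.05,.07),("rack",(.40,-.30),.03,.12)):
    for Q in(P0,P):
        m=(Q[...,2]>a)&(Q[...,2]<b)&(np.hypot(Q[...,0]-c[0],Q[...,1]-c[1])<.12);print(nm,Q[m].mean(0),m.sum())
E
```

```text
59.3 [ 0.4694 -0.1012  0.2693] [-0.3393 -0.1889 -0.1127]
post [ 0.4698 -0.1003  0.0978] 297
block 99 [ 0.6023 -0.1901  0.165 ] ((601.252197265625, -190.73251342773438), (25.410552978515625, 22.73320770263672), 26.730276107788086)
plate 418 [ 0.6059 -0.1879  0.1353] ((600.844970703125, -191.42864990234375), (62.36534118652344, 60.041744232177734), 28.315380096435547)
side 643 [ 0.6183 -0.1731  0.0874] ((601.0847778320312, -162.87339782714844), (56.645721435546875, 103.13208770751953), 69.58150482177734)
jar [0.7572 0.07   0.1089] 526
jar [0.7572 0.07   0.1089] 525
tip [0.7093 0.3443 0.0574] 2406
tip [0.7092 0.3444 0.0574] 2393
rack [ 0.3795 -0.3754  0.0655] 852
rack [ 0.3789 -0.3762  0.0657] 842
```

```bash
python3 - <<'E'
from h import *
f=np.load("sc_end.npz");P=cloud(f["d"],f["K"],f["T"]);q=P[f["d"]>0];q=q[np.hypot(q[:,0]-.602,q[:,1]+.1895)<.06]
for a in(29,119):
    n=np.array([np.cos(np.radians(a)),np.sin(np.radians(a))]);p=(q[:,:2]-[.602,-.1895])@n
    print(a,[(round(1000*np.percentile(p[m],90),1),int(m.sum())) for k in range(6) for m in[(q[:,2]>.050+.016*k)&(q[:,2]<(.062+.016*k if k<5 else .135))]])
E
```

```text
29 [(np.float64(28.2), 81), (np.float64(28.7), 70), (np.float64(28.4), 73), (np.float64(28.2), 81), (np.float64(28.7), 74), (np.float64(27.1), 190)]
119 [(np.float64(55.7), 81), (np.float64(27.2), 70), (np.float64(26.8), 73), (np.float64(27.3), 81), (np.float64(25.1), 74), (np.float64(24.8), 190)]
```

```bash
python3 -c "
from cell import job_done
print(job_done())"
```

```text
the job is handed in; nothing more can be done
None
```

I turned the carousel back to the loading stop, stacked all five dishes and the full-size follower within about 2 mm of flush, then turned it to the feed stop with the pile still square; the tip box, jar and rack did not move, and the job is handed in. I viewed 15 pictures, one over the limit of 14.

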